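# Tighten a strap terminal's slotted screw until snug

### The job

Take the orange flat-blade driver from its stand, seat the blade in the slot of the brass screw on the black terminal and, keeping it gently pressed into the slot, turn the screw clockwise until you feel it tighten and the plate holds the copper strap snugly, then stop: neither loose nor crushed. Turn the screw only with the driver, leave the other things where they are, and finally put the driver back upright in the hole of its stand.

Things in the scene. Friction and masses are not known exactly. Their poses are not given: they have to be found in the camera images.
- driver: Flat driver, orange handle, 118 mm long, 90 g, standing blade down in the stand. Origin: centre of the blade's tip; z up the axis to the handle. Blade 13 mm wide along x, 2.6 thick along y, 16 long; shank 12.4 mm thick. Black collar 30 mm across at z 50 to 56 mm, its underside rests on the stand. Handle z 56 to 114, 26 mm along x, 20 across its flats facing +y and -y: grip there from above.
- driver_stand: Blue block on a black foot, 52 x 52 x 55 mm (foot 70 x 70 mm), fixed to the bench. Origin at the centre of its underside, z up. One vertical hole, 16.5 mm across, through its middle; the driver hangs in it by its collar, tip 5 mm above the bench. It takes the driver at any yaw.
- terminal: Black clamp terminal 100 x 76 mm, fixed to the bench; origin at the centre of its underside, z up. The copper strap lies along its x under the grey plate; the screw stands upright over the origin. Two cheeks, tops 35 mm above the bench, lie 27 mm to either side along y. The bed under the strap differs in height by up to 1.6 mm from time to time, so the screw tightens at a different angle each time.
- slot_floor (a point): Centre of the floor of the screw's slot, 42 mm above the bench while loose; x along the slot (either way alike), z up; turns with the screw. Slot 22 mm long, 4.2 wide, 5 deep, closed at both ends, in a round brass head 28 mm across. The head rests on a spring washer and yields 1 mm per 2 N of press, up to 4 mm.
- clamp_screw (a joint): Angle of the screw, rad, growing clockwise seen from above; starts between 0 and 0.2. The plate meets the strap somewhere between 0.5 and 1.35. The screw and plate sink 2.3 mm per rad, so the driver must follow. Loose it turns with 0.06 to 0.08 N m; snug takes about 0.12 N m, 0.15 N m is too tight. It stays where it is left.
- clamp_plate: Grey clamping plate 34 x 40 x 5 mm under the screw's head; origin at the centre of its underside. It sinks with the screw and presses on the strap; well clamped means between 10 and 50 N, best about 30 N; a little of it may relax when the driver is lifted.
- strap: Copper strap 96 x 22 x 4 mm lying loose on the bed of the terminal under the plate; origin at the centre of its underside, x along its length. Only the screw is to hold it; do not handle it.
- heatsink: Bystander: finned aluminium heatsink, 30 x 45 x 23 mm, loose on the bench; origin at the centre of its underside.
- transformer: Bystander: small dark transformer with a yellow winding, 30 x 42 x 36 mm, loose; origin at the centre of its underside.
- tape: Bystander: roll of amber tape, 69 mm across, 12 mm high, loose; origin at the centre of its underside.
- board: Bystander: small green circuit board 50 x 70 mm, loose; origin at the centre of its underside.

How it is judged:
By the outcome, as a careful person would: the job done as asked, in the order asked, and still so for the second after the job is handed in, with the robot touching nothing.
It also fails if it takes over 72 s, if anything falls off the work surface, if the arm or the gripper's body presses on something with over 40 N, if the wrist force passes 120 N, or if a joint passes its speed limit or range.

### The arm

A 6-joint arm with a two-finger parallel gripper is mounted at the origin on a cart in front of the work surface, level with it; the furniture and walls round the work are solid. World frame = base frame: x ahead of the robot, y to its left, z up, the work surface at z = 0. Lengths are in m, angles in rad, forces in N, time in s.
With the tool pointing down it reaches from about 0.4 to 0.825 m from the base axis. Payload 7 kg.
Tool frame: the origin (TCP) lies at the very end of the fingers, on their centre line; the grasp point (between the pads) lies 19 mm behind it; z points along the fingers, x is the direction in which the jaws open and shut, and the axes are right-handed (so a half turn about z gives the same grasp; the last joint's range is limited). The gripper opens to 88 mm and grips with 3 to 60 N. Pads are 19 mm wide; open, the fingers measure 130 mm over their backs; the gripper's body (78 mm by 193 mm) begins 47 mm behind the grasp point.
Start: joints at [1.437, 0.359, 0.012, 0, -1.224, -0.288], TCP at [0.276, 0.616, 0.192] pointing down, gripper open.
Joint ranges: [-3.07, 3.07], [-1.43, 2.12], [-1.02, 1.25], [-3.03, 1.67], [-3.05, -0], [-3.03, 3.03]. Speed limits (rad/s): [2.39, 2.39, 3.01, 3.14, 3.14, 3.14].

### API

Orientations are given as [roll, pitch, yaw] about the fixed x, y, z axes, in that order (R = Rz(yaw) Ry(pitch) Rx(roll)).
In Python, from plant import ctrl gives the robot as it stands. The module is installed in compiled form; this text tells all that it offers.
- The arm moves only by the tool jog_arm, never from a script. Its argument "moves" is a list of rows, each a list of 7 numbers: the shift along the tool's x, y, z in m, then the turn, a rotation vector about the tool's x, y, z in degrees, then the opening, from 0 (shut) to 1 (fully open). A call has 1 to 12 rows; each row is the pose to reach, as a shift and turn from the pose commanded when the call began, along the tool's axes at that moment; what a row does not reach only later rows make up. A row lasts 1/8 s, in which the tool goes at most 62.5 mm and 10.7 degrees, less where a joint would pass 70% of its speed; a pose out of reach is approached as far as the arm can. A call with a gripper value outside its range is refused whole. The fingers move at their own pace and stop on an object; "force" is the grip in N (left out, the last holds). Time passes only in rows, so rows that repeat a pose let the fingers close. It gives the time, the measured TCP pose, the force and the opening at its end, in the units of the state.
- ctrl.read_state(): the state, without advancing time (a new reading comes with each control period).
- ctrl.capture(name): name is "scene" or "top"; returns the picture (384x512x3 uint8, red, green, blue); there is no depth.
- ctrl.camera_model(name): a dict with "intrinsics" (3x3 intrinsics, pixels), "position" and "rotation" of the camera in the world. Camera axes: x right, y down, z forward; pixel columns grow to the right and rows downward; lengths in m; the calibration is good to about 2 mm. A picture is of the moment at which its call begins. camera_model takes no time and is no camera call.
- ctrl.finish_job(): hands the job in, once; it reports no verdict.
Trained networks look in the newest picture that a camera, given by its name, has taken for a name from the list of things; names that differ only in an ending like _2 or _b are one class to them, and where a whole thing is asked for, a point or a joint stands for the part that bears it (a point fixed in the world has none). Each returns a list of dicts, best first, with "score" (0 to 1); they miss things now and then, are a little off and sometimes report something else, mostly with a low value. They report only what shows in the picture. A call takes as long as a camera call.
- ctrl.recognise(camera, name): "point" ([column, row] in pixels, amid what is visible of it).
- ctrl.outline_of(camera, name): "region" (384x512 bool, what is visible of it) and "point" ([column, row] in pixels, amid what is visible of it).
The state is a dict: "time_s": time; "joint_pos": joint angles; "joint_vel": joint speeds; "tau": joint torques, N m; "tcp_pos": TCP position; "tcp_rot": TCP orientation; "contact_force": force on the tool from outside, world axes, zero at the start; "torque": the same for the moment, N m; "grip_width": opening from 0.0 (shut) to 1.0 (fully open).
Only numpy, scipy, OpenCV 4.12 (cv2) and the standard library are available. Lean on these libraries where they do the work, as an engineer would, in place of code of your own. Each camera call takes 0.05 s, during which the arm holds its last target.

## Working session

There is one attempt and no reset: what is moved stays moved. The work goes in short steps, Python scripts to look and compute and a tool call to move; the robot and the scene stay as the last step left them, time stands still between calls to the robot, and variables do not carry over. Pictures are saved under pics/ and viewed, and the job is handed in when it is done.

Besides the shell and the picture viewer there is one more tool, called as a command line: name --pt "numbers of a row" for each row, then --argument value for the rest. jog_arm: Moves the arm, as the interface text tells. Its arguments: {"type":"object","properties":{"moves":{"type":"array"},"force":{"type":"number"}},"required":["moves"]}

```bash
mkdir -p pics; ls; cat > h.py <<'E'
import numpy as np, cv2
from plant import ctrl
def save(n,im): cv2.imwrite('pics/'+n+'.png',im[:,:,::-1])
def ray(cam,px):
    m=ctrl.camera_model(cam);K=np.array(m['intrinsics']);R=np.array(m['rotation']);p=np.array(m['position'])
    d=R@np.linalg.inv(K)@np.array([px[0],px[1],1.]);return p,d
def atz(cam,px,z):
    p,d=ray(cam,px);return p+d*(z-p[2])/d[2]
def proj(cam,X):
    m=ctrl.camera_model(cam);K=np.array(m['intrinsics']);R=np.array(m['rotation']);p=np.array(m['position'])
    c=K@(R.T@(np.array(X)-p));return c[:2]/c[2]
E
python3 - <<'E'
from h import *
np.set_printoptions(precision=4,suppress=True)
for c in ['scene','top']:
    im=ctrl.capture(c);save(c+'0',im)
    m=ctrl.camera_model(c);print(c,m['position'],m['rotation'],m['intrinsics'])
    for n in ['driver','driver_stand','terminal','slot_floor','clamp_plate','strap','heatsink','transformer','tape','board']:
        r=ctrl.recognise(c,n)
        print(n,[(np.round(q['point'],1),round(q['score'],2)) for q in r[:2]])
print(ctrl.read_state())
E
```

```text
pics
scene [-0.0585  1.12    0.5247] [-2.0489  0.0128 -2.5338] [[478.1236   0.     256.014 ]
 [  0.     478.1236 190.214 ]
 [  0.       0.       1.    ]]
driver [(array([222.3, 187.8]), 0.56)]
driver_stand [(array([225.2, 212.7]), 0.82), (array([226. , 187.5]), 0.16)]
terminal [(array([282.4, 183.7]), 0.73)]
slot_floor []
clamp_plate [(array([343. , 198.3]), 0.6), (array([284.3, 174.1]), 0.4)]
strap [(array([277.9, 174.9]), 0.64)]
heatsink [(array([244.8, 243.4]), 0.81)]
transformer [(array([190.1, 178.7]), 0.56)]
tape [(array([340.3, 204.9]), 0.75)]
board [(array([320.2, 237.2]), 0.74), (array([245.1, 241.7]), 0.53)]
top [0.3023 0.3555 0.891 ] [-2.8897  0.0068 -1.4709] [[479.3676   0.     253.8182]
 [  0.     479.3676 193.7187]
 [  0.       0.       1.    ]]
driver [(array([221.7, 192.7]), 0.83)]
driver_stand [(array([224.5, 209.4]), 0.74)]
terminal [(array([329.3, 227.2]), 0.72), (array([334.1, 213.2]), 0.6)]
slot_floor [(array([336.1, 222.4]), 0.76)]
clamp_plate [(array([328.1, 223. ]), 0.8)]
strap [(array([335.2, 212.8]), 0.9)]
heatsink [(array([184.9, 250.6]), 0.86)]
transformer [(array([281.8, 114.2]), 0.54)]
tape [(array([311.8, 313.6]), 0.95), (array([242.4, 311.5]), 0.56)]
board [(array([242.2, 313. ]), 0.96)]
{'time_s': 1.1, 'joint_pos': array([ 1.4371,  0.3586,  0.0119, -0.    , -1.2241, -0.2881]), 'joint_vel': array([ 0.0008, -0.0009, -0.0005, -0.0014, -0.0006,  0.0011]), 'tau': array([ -0.0001, -58.2399,  29.3303,   7.0023,   0.0125,  -0.    ]), 'tcp_pos': array([0.2764, 0.6158, 0.1919]), 'tcp_rot': array([ 3.1416,  0.    , -1.9926]), 'contact_force': array([ 0.3855, -0.1303, -0.1308]), 'torque': array([-0.0263, -0.0023,  0.01  ]), 'grip_width': 0.9964300190837563}
```

```bash
sed -i "s/R=np.array(m\['rotation'\])/R=Rm(m['rotation'])/; s/^from plant/from scipy.spatial.transform import Rotation as Ro\ndef Rm(r):\n    r=np.array(r);return r if r.shape==(3,3) else Ro.from_euler('xyz',r).as_matrix()\nfrom plant/" h.py
python3 - <<'E'
from h import *
np.set_printoptions(precision=4,suppress=True)
for n,px,z in [('driver',(221.7,192.7),.1),('stand',(224.5,209.4),.05),('slot',(336.1,222.4),.045),('plate',(328.1,223),.03),('strap',(335,213),.02),('term',(329,227),.02),('heat',(185,250.6),.02),('transf',(282,114),.036),('tape',(312,313),.012),('board',(242,313),.0)]:
    print(n,atz('top',px,z))
print(atz('scene',(222,188),.08),atz('scene',(282,184),.03))
E
python3 -c "
import cv2
for n in ['scene0','top0']:
    im=cv2.imread('pics/'+n+'.png'); 
    c=im[100:340,130:400]if n=='top0' else im[130:290,150:400]
    cv2.imwrite('pics/'+n+'z.png',cv2.resize(c,None,fx=2.4 if n=='top0' else 3,fy=2.4 if n=='top0' else 3,interpolation=cv2.INTER_CUBIC))
"
```

```text
driver [0.5008 0.4359 0.1   ]
stand [0.483  0.4323 0.05  ]
slot [0.48   0.2309 0.045 ]
plate [0.4806 0.2431 0.03  ]
strap [0.5028 0.2302 0.02  ]
term [0.4754 0.2397 0.02  ]
heat [0.406  0.4979 0.02  ]
transf [0.6835 0.3451 0.036 ]
tape [0.319  0.2592 0.012 ]
board [0.3067 0.3835 0.    ]
[0.4999 0.4491 0.08  ] [0.4596 0.2815 0.03  ]
```

View pics/top0.png

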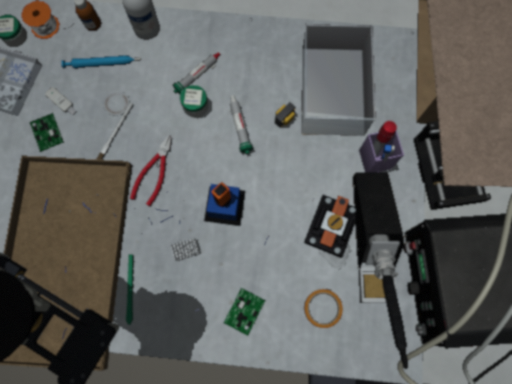

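View pics/top0z.png

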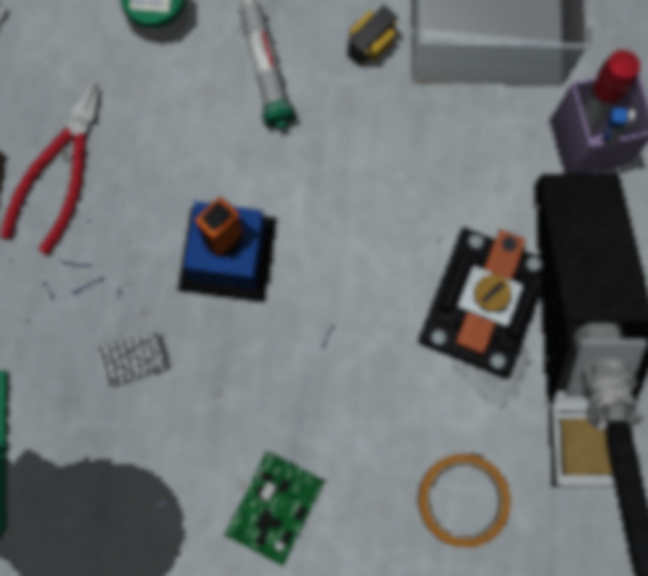

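View pics/scene0.png

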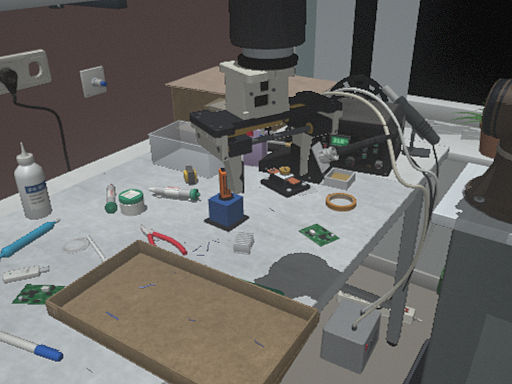

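View pics/scene0z.png

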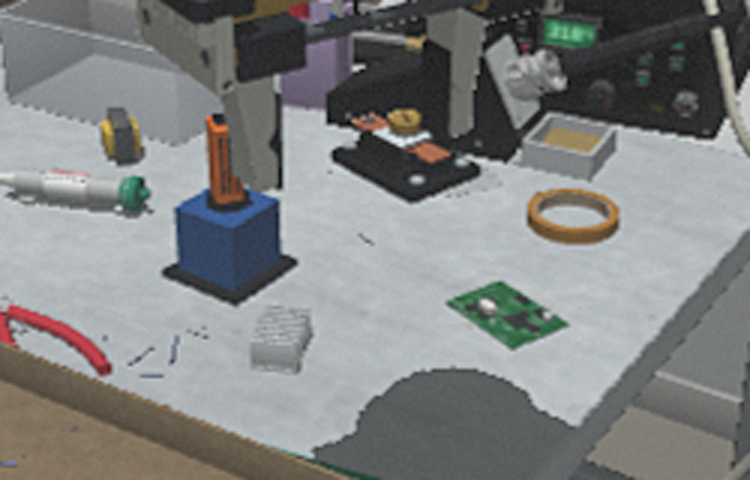

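```bash
python3 -c "
import cv2,numpy as np
im=cv2.imread('pics/top0.png')
z=lambda c:cv2.resize(c,None,fx=10,fy=10,interpolation=cv2.INTER_CUBIC)
a=z(im[190:262,300:360]); cv2.imwrite('pics/ta.png',cv2.resize(a,None,fx=.8,fy=.8))
b=z(im[172:232,197:252]);cv2.imwrite('pics/tb.png',b)
im=cv2.imread('pics/scene0.png')
cv2.imwrite('pics/sa.png',z(im[155:210,255:320]))
cv2.imwrite('pics/sb.png',z(im[165:225,195:260]))
"
```

```text
(no output)
```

View pics/ta.png

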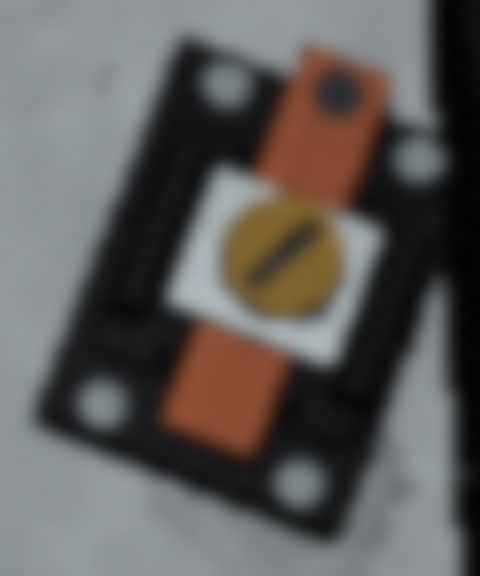

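View pics/tb.png

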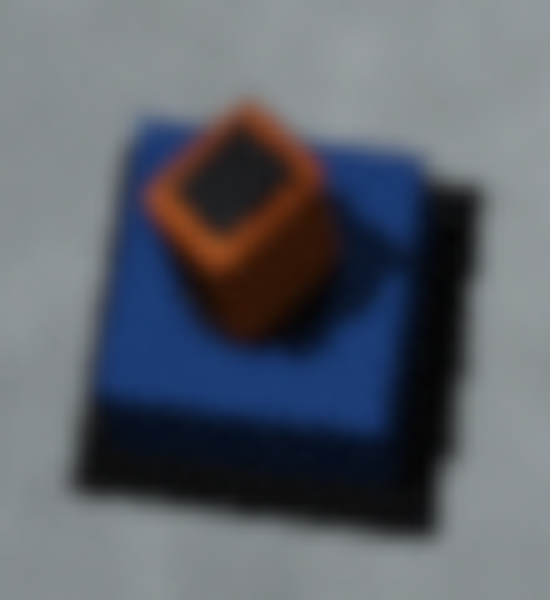

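View pics/sa.png

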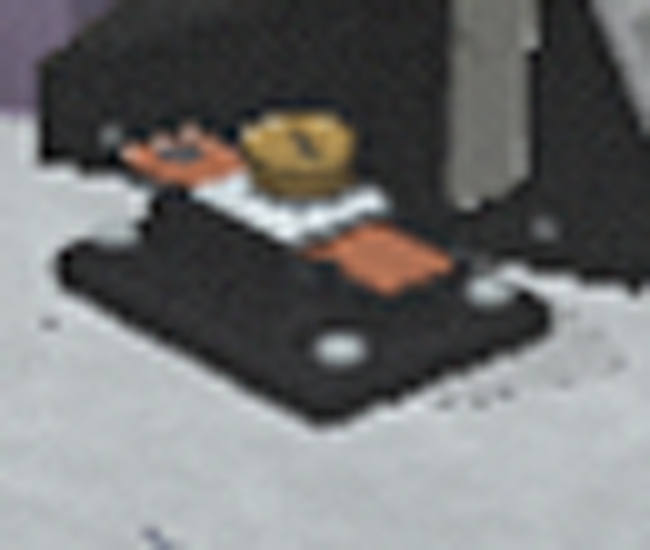

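View pics/sb.png

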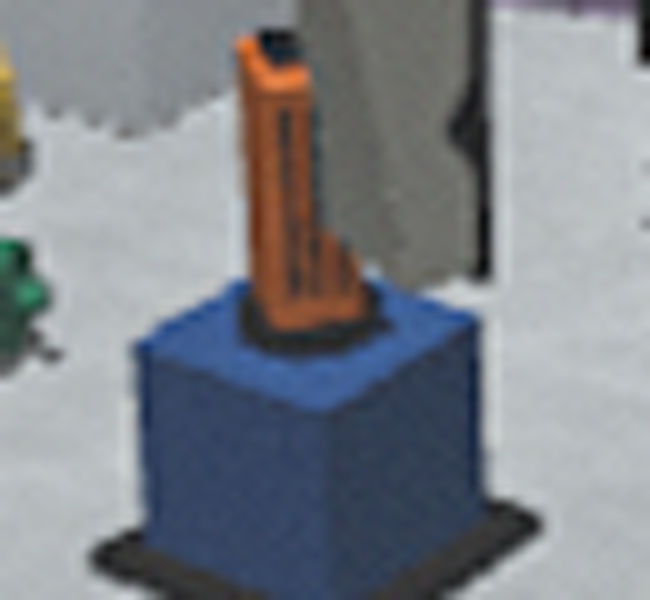

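```bash
python3 - <<'E'
from h import *
np.set_printoptions(precision=4,suppress=True)
im=cv2.imread('pics/top0.png')
U=lambda x0,y0,s:(lambda p:(x0+(p[0]+.5)/s-.5,y0+(p[1]+.5)/s-.5))
ta=U(300,190,8);tb=U(197,172,10)
# handle top
for n,c,z in [('cap',(237,180),.121),('h1',(250,100),.119),('h2',(322,172),.119),('h3',(220,270),.119),('h4',(145,195),.119)]: print(n,atz('top',tb(c),z))
S=[atz('top',tb(c),.055) for c in [(140,118),(425,155),(390,437),(100,398)]]
print('stand',S,np.mean(S,0),[np.linalg.norm(S[i]-S[i-1]) for i in range(4)])
S=[atz('top',tb(c),.0) for c in [(485,180),(435,535),(75,490)]]
print('foot',S,(S[0]+S[2])/2)
a,b=[atz('top',ta(c),.047) for c in [(252,282),(320,225)]];print('slot',a,b,(a+b)/2,np.linalg.norm(a-b),np.degrees(np.arctan2(*(b-a)[1::-1])))
hsv=cv2.cvtColor(im,cv2.COLOR_BGR2HSV)
print(hsv[222,330:342],hsv[240,328])
m=((hsv[...,0]>14)&(hsv[...,0]<28)&(hsv[...,1]>110)).astype(np.uint8);m[:205]=0;m[:,:320]=0;m[240:]=0;m[:,350:]=0
pts=np.argwhere(m)[:,::-1].astype(np.float32);h=cv2.convexHull(pts);print(len(pts),cv2.minEnclosingCircle(pts),cv2.fitEllipse(h),pts.mean(0))
e=cv2.fitEllipse(h)[0];print('head',atz('top',e,.047))
P=[atz('top',ta(c),.0) for c in [(183,38),(40,420),(330,542)]];print('term',P,(P[0]+P[2])/2,[np.linalg.norm(P[i]-P[i-1]) for i in range(3)])
st=[atz('top',ta(c),.032) for c in [(305,45),(392,75),(255,460),(160,420)]];print('strap',np.mean(st,0),np.degrees(np.arctan2(*((st[0]+st[1]-st[2]-st[3])[1::-1]))))
for c in [(298,145)]: print('head scene',atz('scene',U(255,155,10)(c),.047))
for c in [(275,63)]: print('handle scene',atz('scene',U(195,165,10)(c),.119))
E
```

```text
cap [0.5006 0.4368 0.121 ]
h1 [0.5151 0.4364 0.119 ]
h2 [0.5039 0.423  0.119 ]
h3 [0.4855 0.438  0.119 ]
h4 [0.4971 0.4519 0.119 ]
stand [array([0.5274, 0.4626, 0.055 ]), array([0.5256, 0.4104, 0.055 ]), array([0.4732, 0.4111, 0.055 ]), array([0.4752, 0.4634, 0.055 ])] [0.5004 0.4369 0.055 ] [np.float64(0.052234757443080426), np.float64(0.052187694332462085), np.float64(0.052354990702774586), np.float64(0.05234766033794809)]
foot [array([0.5365, 0.402 , 0.    ]), array([0.4666, 0.4042, 0.    ]), array([0.4684, 0.473 , 0.    ])] [0.5025 0.4375 0.    ]
slot [0.4743 0.2399 0.047 ] [0.4888 0.2255 0.047 ] [0.4816 0.2327 0.047 ] 0.0203862695481204 -44.827466212892396
[[ 20 160 124]
 [ 20 158 116]
 [ 20 143  98]
 [ 18 108  78]
 [ 17  79  68]
 [ 17  90  74]
 [ 19 120  91]
 [ 19 145 107]
 [ 19 156 119]
 [ 20 159 125]
 [ 20 161 128]
 [ 20 144 129]] [  9 162 140]
139 ((335.25, 221.25), 7.288790225982666) ((335.1692199707031, 221.43045043945312), (13.007444381713867, 14.603384971618652), 11.058967590332031) [335.1583 221.5252]
head [0.4812 0.2329 0.047 ]
term [array([0.5416, 0.2534, 0.    ]), array([0.4463, 0.2807, 0.    ]), array([0.4246, 0.2118, 0.    ])] [0.4831 0.2326 0.    ] [np.float64(0.12421130128324973), np.float64(0.09911262585467785), np.float64(0.07226459744866226)]
strap [0.4859 0.2322 0.032 ] -16.383956975925326
head scene [0.4791 0.2403 0.047 ]
handle scene [0.4979 0.4486 0.119 ]
```

```bash
python3 - <<'E'
from h import *
np.set_printoptions(precision=3,suppress=True)
def tri(a,b):
    p,d=ray('top',a);q,e=ray('scene',b);d/=np.linalg.norm(d);e/=np.linalg.norm(e)
    s=np.linalg.lstsq(np.c_[d,-e],q-p,rcond=None)[0];A=p+d*s[0];B=q+e*s[1];return A,B,A-B
print('head',tri((335.2,221.4),(284.4,169)))
print('cap',tri((220.2,189.5),(222.5,168.5)))
print('funnel',tri((382,245),(325,152)))
for z in (0.05,.08,.1,.12): print(z,atz('top',(382,245),z),proj('scene',atz('top',(382,245),z)), proj('scene',atz('top',(362,175),z)))
E
python3 -c "
import cv2
a=cv2.imread('pics/scene0.png')[110:200,240:370];b=cv2.imread('pics/top0.png')[160:320,340:430]
cv2.imwrite('pics/f1.png',cv2.resize(a,None,fx=6,fy=6,interpolation=2));cv2.imwrite('pics/f2.png',cv2.resize(b,None,fx=3.7,fy=3.7,interpolation=2))"
```

```text
head (array([0.482, 0.232, 0.043]), array([0.483, 0.233, 0.043]), array([-0.001, -0.001, -0.   ]))
cap (array([0.501, 0.437, 0.118]), array([0.504, 0.439, 0.119]), array([-0.003, -0.002, -0.001]))
funnel (array([0.443, 0.154, 0.071]), array([0.423, 0.145, 0.07 ]), array([0.02 , 0.009, 0.001]))
0.05 [0.446 0.149 0.05 ] [315.128 157.979] [263.941 152.562]
0.08 [0.441 0.156 0.08 ] [316.086 148.097] [265.746 143.048]
0.1 [0.438 0.161 0.1  ] [316.745 141.299] [266.988 136.499]
0.12 [0.434 0.166 0.12 ] [317.421 134.327] [268.263 129.776]
```

View pics/f1.png

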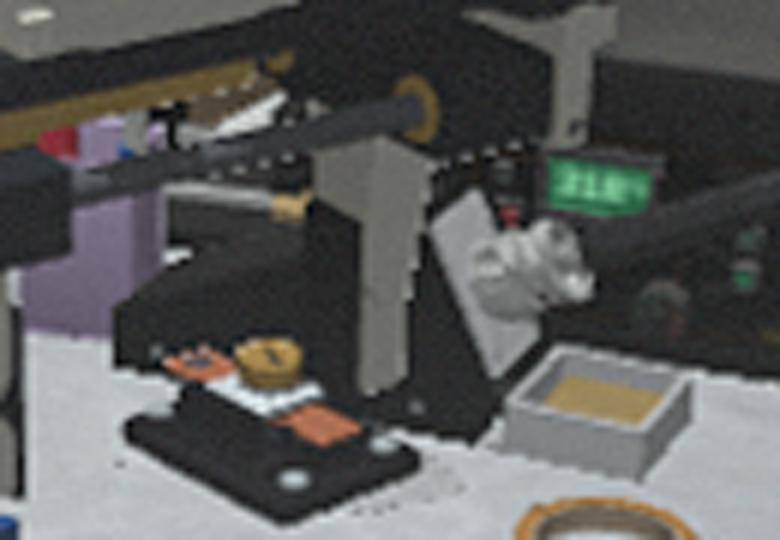

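View pics/f2.png

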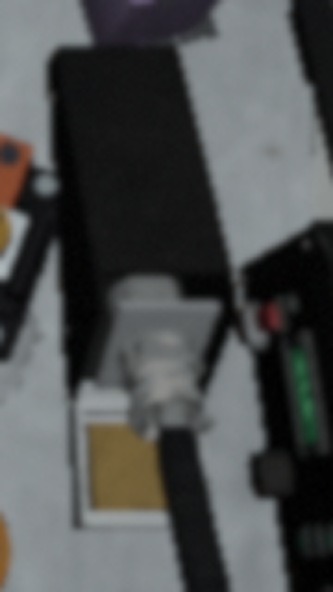

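```bash
cat >> h.py <<'E'
def go(t,yaw):
    s=ctrl.read_state();R=Rm(s['tcp_rot']);d=R.T@(np.array(t)-s['tcp_pos'])
    T=Ro.from_euler('xyz',[np.pi,0,np.radians(yaw)]).as_matrix()
    rv=Ro.from_matrix(R.T@T).as_rotvec(degrees=True);print('t',s['time_s'],'shift mm',np.round(d*1e3,1),'turn',np.round(rv,2))
E
python3 -c "
from h import *
go((.5005,.4366,.192),-130.2);go((.5005,.4366,.082),-130.2)"
```

```text
t 1.1 shift mm [ 7.170e+01 -2.779e+02 -1.000e-01] turn [ 0.    0.   16.03]
t 1.1 shift mm [  71.7 -277.9  109.9] turn [ 0.    0.   16.03]
```

jog_arm --pt "0.018 -0.07 0 0 0 4 1" --pt "0.036 -0.139 0 0 0 8 1" --pt "0.054 -0.208 0 0 0 12 1" --pt "0.0717 -0.2779 0 0 0 16 1" --pt "0.0717 -0.2779 0 0 0 16 1" --pt "0.0717 -0.2779 0 0 0 16 1" --pt "0.0717 -0.2779 0.0 0 0 16 1"

```text
time_s: 1.98
tcp_pos: [0.5006, 0.4366, 0.1918]
tcp_rot: [3.141, -0.0, -2.272]
contact_force: [0.3, 0.4, -0.5]
grip_width: 1.0
```

```bash
python3 -c "
from h import *
for c in ['scene','top']:
    im=ctrl.capture(c);save(c+'1',im)
    print(proj(c,(.5006,.4366,.1918)),proj(c,(.5006,.4366,.12)))
a=cv2.imread('pics/scene1.png')[80:240,150:350];cv2.imwrite('pics/s1.png',cv2.resize(a,None,fx=3.7,fy=3.7))
"
```

```text
[223.08329399 134.61483461] [224.66109493 167.99083109]
[216.8851143  177.57437355] [220.39506806 189.72722719]
```

View pics/s1.png

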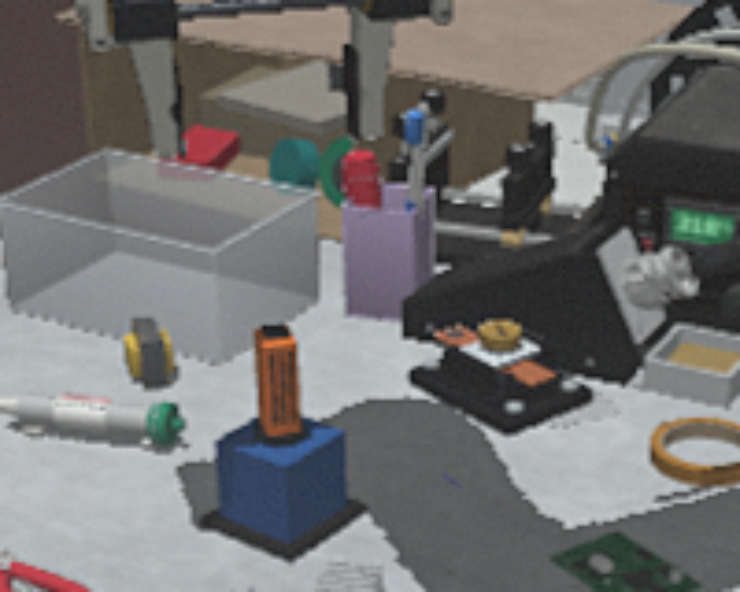

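View pics/top1.png

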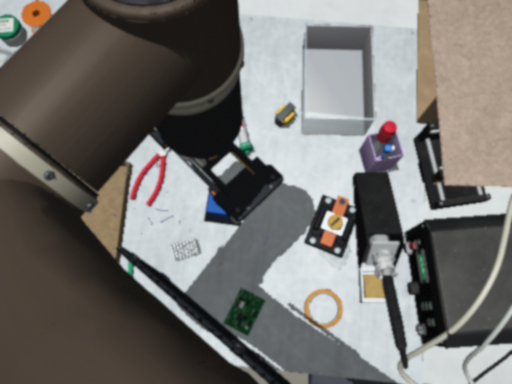

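```bash
python3 -c "
from h import *
print(proj('scene',(.2764,.6158,.1919)))
for s in (1,-1):
  a=np.radians(-114.2);print(proj('scene',(.2764+s*.05*np.cos(a),.6158+s*.05*np.sin(a),.1919)))
  a=np.radians(-130.2);print(proj('scene',(.5006+s*.05*np.cos(a),.4366+s*.05*np.sin(a),.1919)))
a=cv2.imread('pics/scene1.png')[60:150,160:280];cv2.imwrite('pics/s1b.png',cv2.resize(a,None,fx=6,fy=6,interpolation=2))
"
```

```text
[267.99013599 201.87768636]
[296.35944202 193.24016185]
[247.87399867 131.94333718]
[237.70094127 211.09975409]
[197.68769858 137.25359626]
```

View pics/s1b.png

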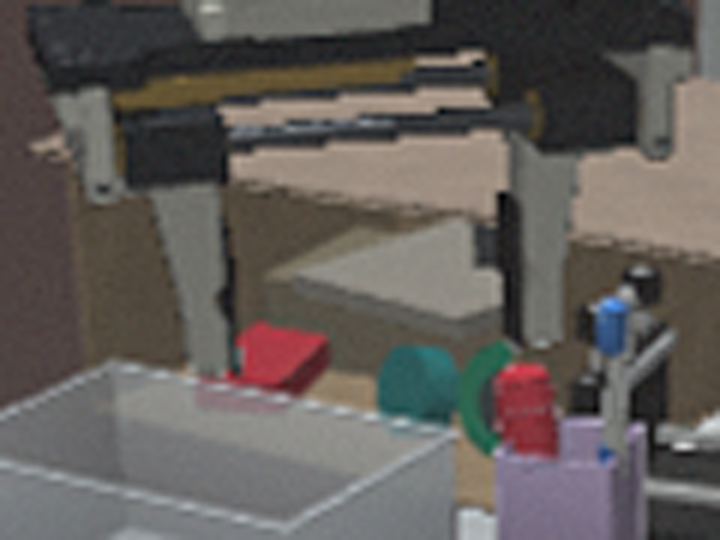

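jog_arm --pt "0 0 0.05 0 0 0 1" --pt "0 0 0.09 0 0 0 1" --pt "0 0 0.11 0 0 0 1" --pt "0 0 0.11 0 0 0 1"

```text
time_s: 2.58
tcp_pos: [0.499, 0.4365, 0.0801]
tcp_rot: [-3.141, -0.003, -2.27]
contact_force: [-0.1, 0.5, 0.0]
grip_width: 1.002
```

```bash
python3 -c "
from h import *
im=ctrl.capture('scene');save('scene2',im)
s=ctrl.read_state();print(s['tcp_pos'],s['contact_force'],proj('scene',s['tcp_pos']))
a=cv2.imread('pics/scene2.png')[100:240,160:300];cv2.imwrite('pics/s2.png',cv2.resize(a,None,fx=4.2,fy=4.2,interpolation=2))
"
```

```text
[0.4998742  0.43720728 0.08176409] [0.39222786 1.11841238 0.66392769] [225.55384133 185.04997313]
```

View pics/s2.png

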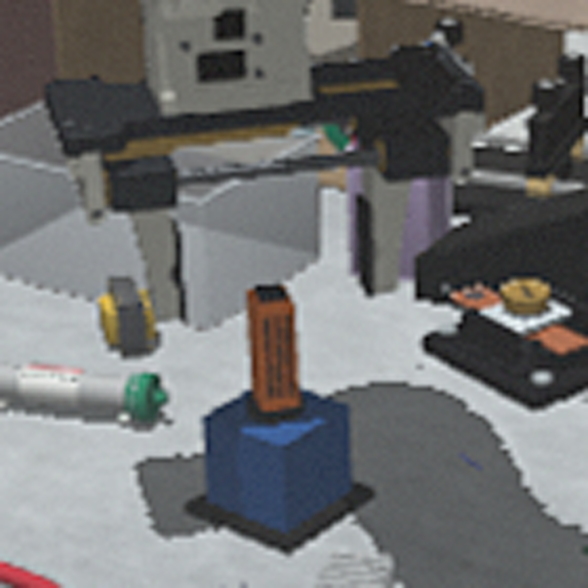

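```bash
cat > ov.py <<'E'
from h import *
def box(im,cam,c,yaw,hx,hy,z0,z1,col):
    a=np.radians(yaw);u=np.array([np.cos(a),np.sin(a),0]);v=np.array([-u[1],u[0],0])
    P=[[proj(cam,np.array([c[0],c[1],z])+sx*hx*u+sy*hy*v) for sx,sy in((1,1),(1,-1),(-1,-1),(-1,1))] for z in(z0,z1)]
    k=4
    T=lambda p:tuple(int(round((q+.5)*k)) for q in p)
    for i in range(4):
        for A,B in((P[0][i],P[0][i-1]),(P[1][i],P[1][i-1]),(P[0][i],P[1][i])):cv2.line(im,T(A),T(B),col,1)
E
python3 - <<'E'
from ov import *
for n,cam,t in [('scene2','scene',(.4999,.4372,.0818)),('top1','top',(.5006,.4366,.1918))]:
    im=cv2.resize(cv2.imread(f'pics/{n}.png'),None,fx=4,fy=4,interpolation=2)
    box(im,cam,(.5004,.4369),-2,.026,.026,0,.055,(0,255,0));box(im,cam,(.5004,.4369),-2,.035,.035,0,.006,(0,255,0))
    box(im,cam,(.5004,.4369),-40,.013,.010,.061,.119,(255,255,0))
    box(im,cam,t,-130.2,.0965,.039,t[2]+.066,t[2]+.09,(0,0,255))
    for s in(1,-1):
        a=np.radians(-130.2);c=np.array(t[:2])+s*.0545*np.array([np.cos(a),np.sin(a)])
        box(im,cam,c,-130.2,.0105,.0095,t[2],t[2]+.06,(255,0,255))
    cv2.imwrite(f'pics/ov_{n}.png',im[360:960,560:1260] if cam=='scene' else im[400:960,480:1260])
E
```

```text
(no output)
```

View pics/ov_scene2.png

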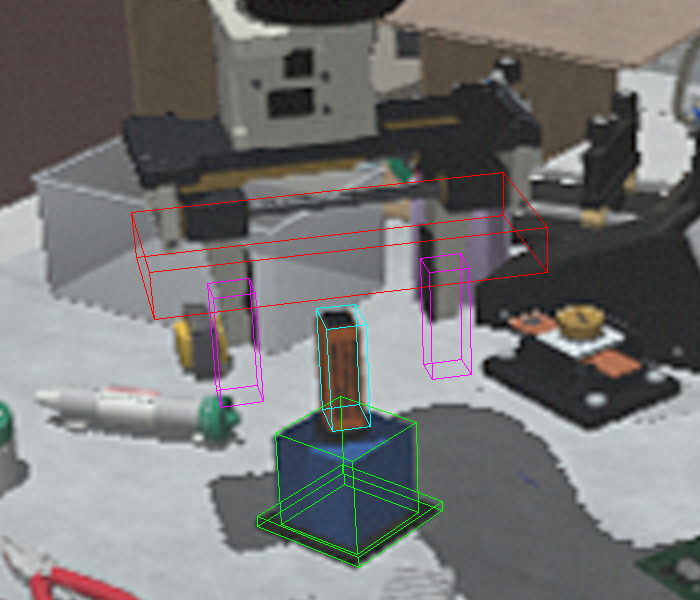

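View pics/ov_top1.png

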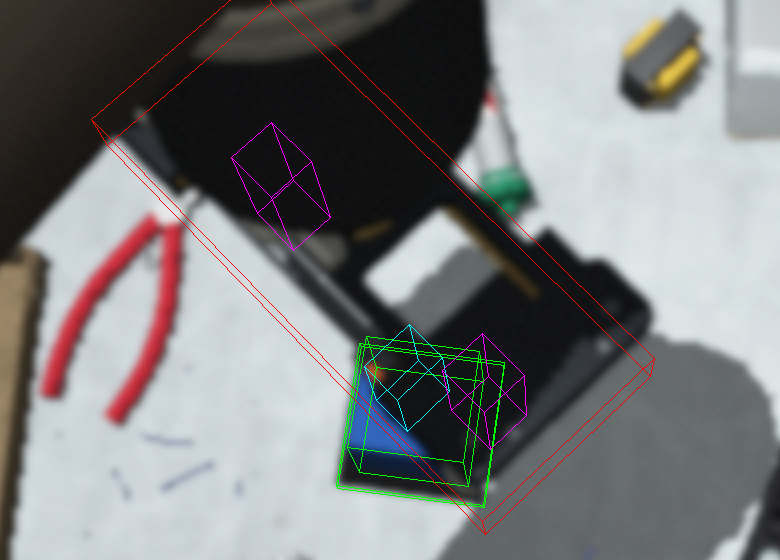

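jog_arm --pt "0 0 0.006 0 0 0 1" --pt "0 0 0.012 0 0 0 1" --pt "0 0 0.012 0 0 0 1"

```text
time_s: 3.0
tcp_pos: [0.5004, 0.4365, 0.0697]
tcp_rot: [3.141, -0.0, -2.272]
contact_force: [0.4, -0.1, 0.1]
grip_width: 1.002
```

```bash
python3 - <<'E'
from ov import *
for cam in('scene','top'):
    save(cam+'3',ctrl.capture(cam))
s=ctrl.read_state();t=s['tcp_pos'];print(t,s['tcp_rot'],s['contact_force'],s['joint_pos'])
for cam in('scene','top'):
    n=cam+'3'
    im=cv2.resize(cv2.imread(f'pics/{n}.png'),None,fx=4,fy=4,interpolation=2)
    box(im,cam,(.5004,.4369),-40,.013,.010,.061,.119,(255,255,0))
    for dz,col in((0,(0,0,255)),(.025,(255,0,255))):
      for q in(1,-1):
        a=np.radians(-130.2);c=np.array(t[:2])+q*.0545*np.array([np.cos(a),np.sin(a)])
        box(im,cam,c,-130.2,.0105,.0095,t[2]+dz,t[2]+.06+dz,col)
      if cam=='top':box(im,cam,t,-130.2,.0965,.039,t[2]+.066+dz,t[2]+.066+dz,col)
    cv2.imwrite(f'pics/ov_{n}.png',im[360:960,560:1260] if cam=='scene' else im[400:960,480:1260])
E
```

```text
[0.50066057 0.43663793 0.07009498] [-3.14157490e+00  2.66898996e-04 -2.27192179e+00] [ 0.3571124  -0.12364852  0.54869182] [ 1.01012252e+00  4.34450345e-01 -1.65336961e-01  6.65676495e-05
 -9.70747236e-01 -1.40489241e-01]
```

View pics/ov_scene3.png

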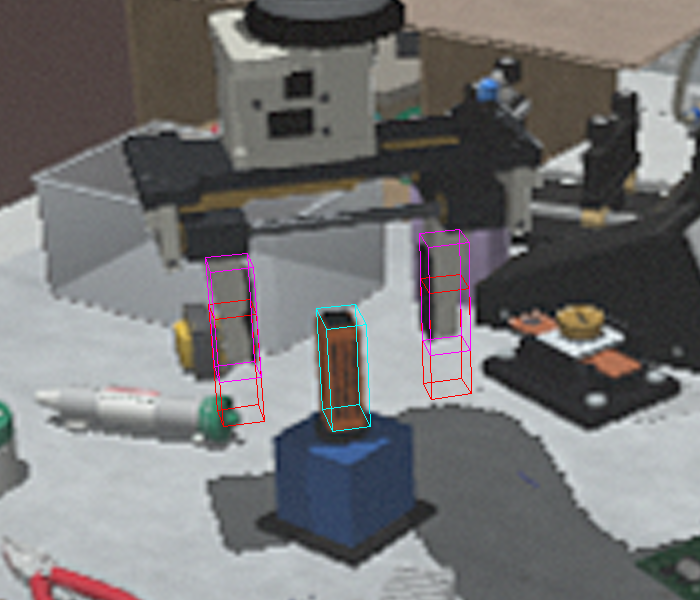

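View pics/ov_top3.png

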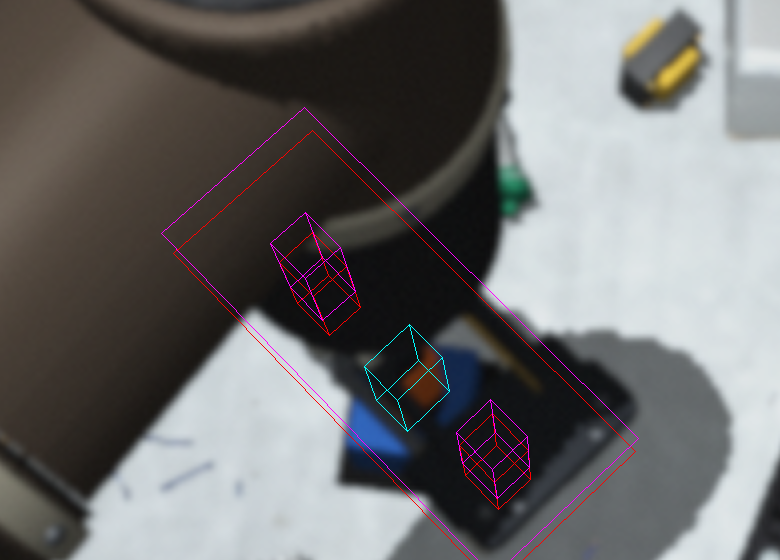

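jog_arm --pt "0 0 0.006 0 0 0 1" --pt "0 0 0.006 0 0 0 0.6" --pt "0 0 0.006 0 0 0 0.4" --pt "0 0 0.006 0 0 0 0.3" --pt "0 0 0.006 0 0 0 0.3" --force 5

```text
time_s: 3.72
tcp_pos: [0.5006, 0.4366, 0.0639]
tcp_rot: [3.142, 0.0, -2.272]
contact_force: [1.2, 0.2, 0.1]
grip_width: 0.607
```

```bash
python3 - <<'E'
from h import *
for cam in('scene',):
    save(cam+'4',ctrl.capture(cam))
s=ctrl.read_state();t=s['tcp_pos'];print(t,s['tcp_rot'],s['contact_force'],s['grip_width'])
a=cv2.imread('pics/scene4.png')[100:240,160:300];cv2.imwrite('pics/s4.png',cv2.resize(a,None,fx=4.2,fy=4.2,interpolation=2))
E
```

```text
[0.50056089 0.4366694  0.06391329] [ 3.14158259e+00  8.39492662e-05 -2.27182305e+00] [1.05469744 0.27330331 0.33690418] 0.5595972754613541
```

View pics/s4.png

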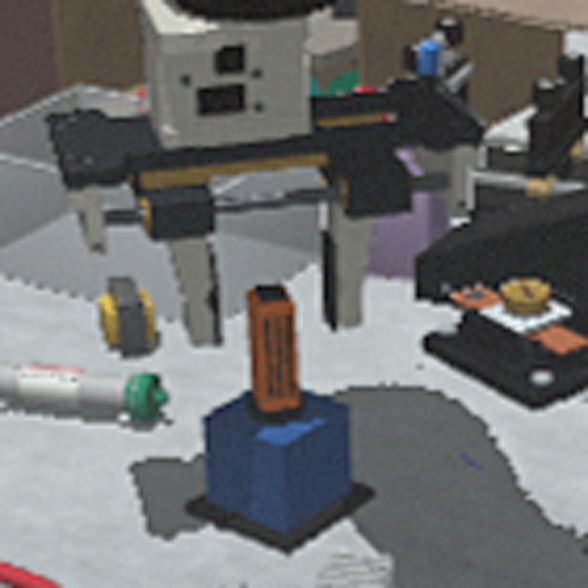

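jog_arm --pt "0 0 0 0 0 0 0.32" --pt "0 0 0 0 0 0 0.32" --pt "0 0 0 0 0 0 0.32" --force 5

```text
time_s: 4.15
tcp_pos: [0.5005, 0.4367, 0.0639]
tcp_rot: [-3.142, 0.0, -2.272]
contact_force: [0.5, -0.1, 0.4]
grip_width: 0.326
```

```bash
python3 - <<'E'
from h import *
for cam in('scene','top'):
    save(cam+'5',ctrl.capture(cam))
s=ctrl.read_state();t=s['tcp_pos'];print(t,s['tcp_rot'],s['contact_force'],s['grip_width'])
a=cv2.imread('pics/scene5.png')[120:220,180:280];cv2.imwrite('pics/s5.png',cv2.resize(a,None,fx=6,fy=6,interpolation=2))
a=cv2.imread('pics/top5.png')[150:250,170:290];cv2.imwrite('pics/t5.png',cv2.resize(a,None,fx=6,fy=6,interpolation=2))
E
```

```text
[0.50054154 0.43662594 0.06385663] [-3.14159182e+00 -2.30231807e-06 -2.27182050e+00] [ 0.34278379 -0.04425987  0.70974279] 0.31953175381884386
```

View pics/s5.png

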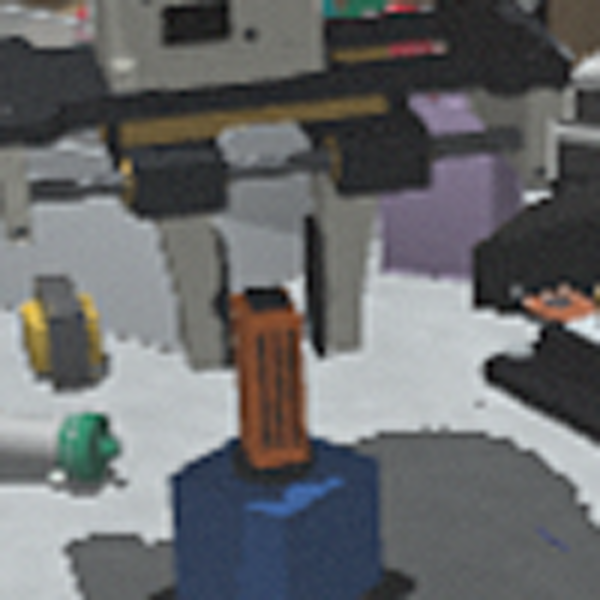

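View pics/t5.png

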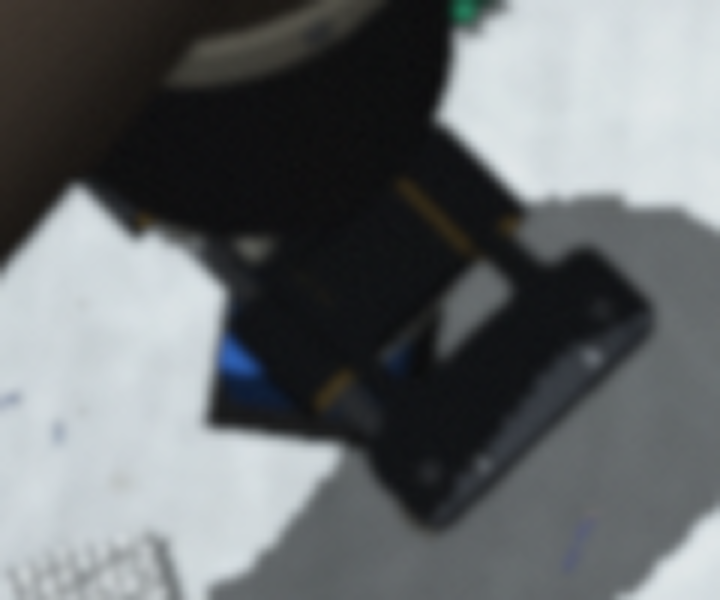

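jog_arm --pt "0 0 0 0 0 0 0.18" --pt "0 0 0 0 0 0 0.18" --pt "0 0 0 0 0 0 0.18" --force 4

```text
time_s: 4.62
tcp_pos: [0.5006, 0.4366, 0.0639]
tcp_rot: [3.142, 0.0, -2.272]
contact_force: [0.2, 0.5, 0.4]
grip_width: 0.225
```

```bash
python3 - <<'E'
from h import *
for cam in('scene',):
    save(cam+'6',ctrl.capture(cam))
s=ctrl.read_state();t=s['tcp_pos'];print(t,s['tcp_rot'],s['contact_force'],s['torque'],s['grip_width'])
a=cv2.imread('pics/scene6.png')[120:220,180:280];cv2.imwrite('pics/s6.png',cv2.resize(a,None,fx=6,fy=6,interpolation=2))
E
```

```text
[0.50053288 0.43664373 0.06383669] [ 3.14157158e+00 -8.25609007e-06 -2.27187875e+00] [0.6263248  0.00693371 0.25194718] [ 0.09449336 -0.04445811  0.01566843] 0.22695844298794665
```

View pics/s6.png

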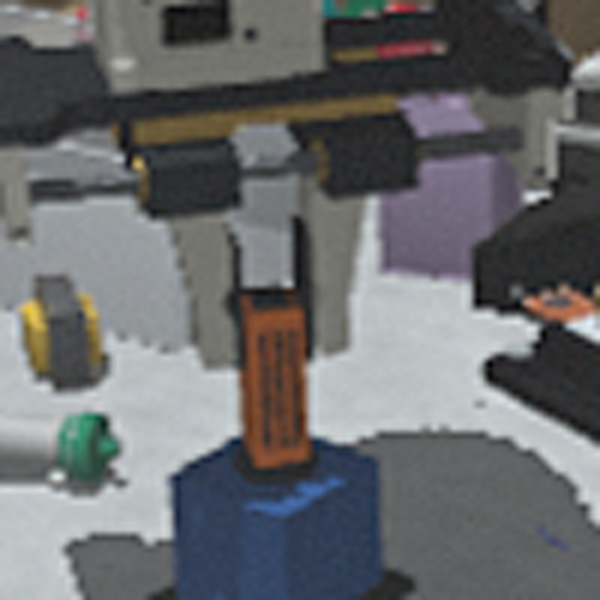

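jog_arm --pt "0 0 0 0 0 0 0.32" --pt "0 0 0 0 0 0 0.32" --pt "0 0 0.004 0 0 0 0.32" --pt "0 0 0.008 0 0 0 0.32" --pt "0 0 0.01 0 0 0 0.32" --force 4

```text
time_s: 5.3
tcp_pos: [0.5004, 0.4364, 0.0533]
tcp_rot: [-3.142, -0.001, -2.272]
contact_force: [0.4, -0.7, 0.3]
grip_width: 0.319
```

```bash
python3 - <<'E'
from h import *
save('scene7',ctrl.capture('scene'))
s=ctrl.read_state();t=s['tcp_pos'];print(t,s['contact_force'],s['torque'],s['grip_width'])
a=cv2.imread('pics/scene7.png')[120:220,180:280];cv2.imwrite('pics/s7.png',cv2.resize(a,None,fx=6,fy=6,interpolation=2))
E
```

```text
[0.5003041  0.43633097 0.05313219] [-0.58241762  0.86110734 -0.44025494] [0.02417861 0.04643069 0.01920723] 0.32082917874656136
```

View pics/s7.png

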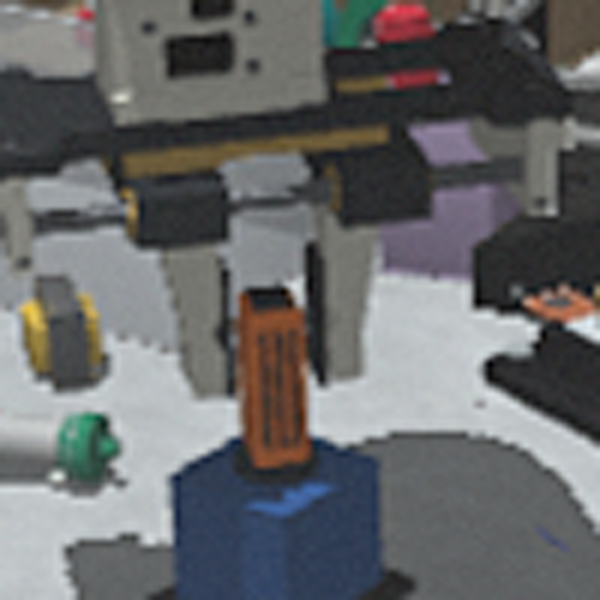

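jog_arm --pt "0 0 0.004 0 0 0 0.32" --pt "0 0 0.008 0 0 0 0.32" --pt "0 0 0.008 0 0 0 0.2" --pt "0 0 0.008 0 0 0 0.2" --pt "0 0 0.008 0 0 0 0.2" --force 5

```text
time_s: 5.98
tcp_pos: [0.5005, 0.4366, 0.0459]
tcp_rot: [3.142, -0.0, -2.272]
contact_force: [0.1, 1.4, -0.3]
grip_width: 0.229
```

```bash
python3 - <<'E'
from h import *
save('scene8',ctrl.capture('scene'));save('top8',ctrl.capture('top'))
s=ctrl.read_state();t=s['tcp_pos'];print(s['time_s'],t,s['contact_force'],s['torque'],s['grip_width'])
a=cv2.imread('pics/scene8.png')[120:220,180:280];cv2.imwrite('pics/s8.png',cv2.resize(a,None,fx=6,fy=6,interpolation=2))
E
```

```text
6.075 [0.50052674 0.43662228 0.04590532] [-0.41949346  0.34506729  0.26022161] [-0.0103104  -0.03392823  0.03019192] 0.22590219439014145
```

View pics/s8.png

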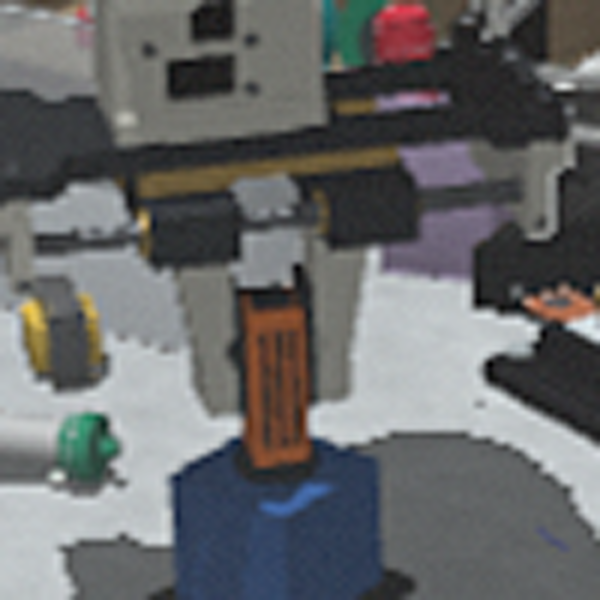

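jog_arm --pt "0 0 0 0 0 0 0.1" --pt "0 0 0 0 0 0 0.1" --pt "0 0 0 0 0 0 0.1" --pt "0 0 -0.01 0 0 0 0.1" --pt "0 0 -0.03 0 0 0 0.1" --pt "0 0 -0.05 0 0 0 0.1" --pt "0 0 -0.08 0 0 0 0.1" --pt "0 0 -0.1 0 0 0 0.1" --pt "0 0 -0.1 0 0 0 0.1" --force 45

```text
time_s: 7.2
tcp_pos: [0.5014, 0.4376, 0.1486]
tcp_rot: [3.141, 0.004, -2.272]
contact_force: [1.0, 0.5, -1.5]
grip_width: 0.226
```

```bash
python3 - <<'E'
from h import *
save('scene9',ctrl.capture('scene'));save('top9',ctrl.capture('top'))
s=ctrl.read_state();t=s['tcp_pos'];print(s['time_s'],t,s['tcp_rot'],s['contact_force'],s['torque'],s['grip_width'],s['joint_pos'])
a=cv2.imread('pics/scene9.png')[90:230,160:300];cv2.imwrite('pics/s9.png',cv2.resize(a,None,fx=4.2,fy=4.2,interpolation=2))
a=cv2.imread('pics/top9.png')[140:260,160:300];cv2.imwrite('pics/t9.png',cv2.resize(a,None,fx=5,fy=5,interpolation=2))
E
```

```text
7.3 [0.50029465 0.43648949 0.1458239 ] [ 3.14123176e+00  1.04751887e-04 -2.27200387e+00] [-0.31416032 -0.73034462 -1.91953288] [-0.03493804  0.02590325  0.00071076] 0.22066884915263105 [ 1.01022769e+00  3.70546554e-01 -7.77498082e-02 -3.80250037e-04
 -1.12234569e+00 -1.40474047e-01]
```

View pics/s9.png

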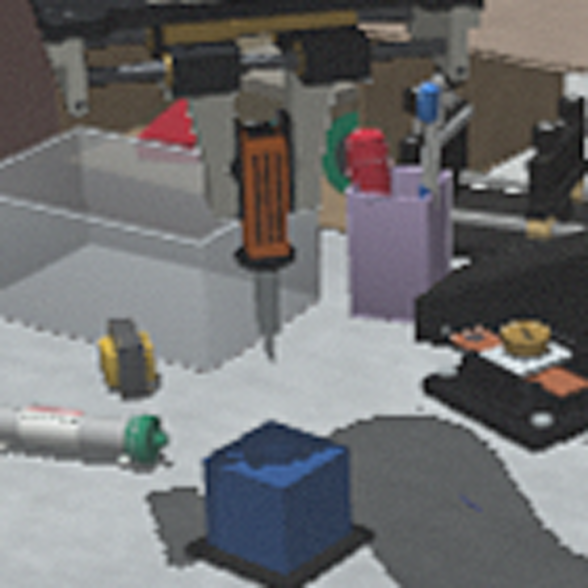

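View pics/t9.png

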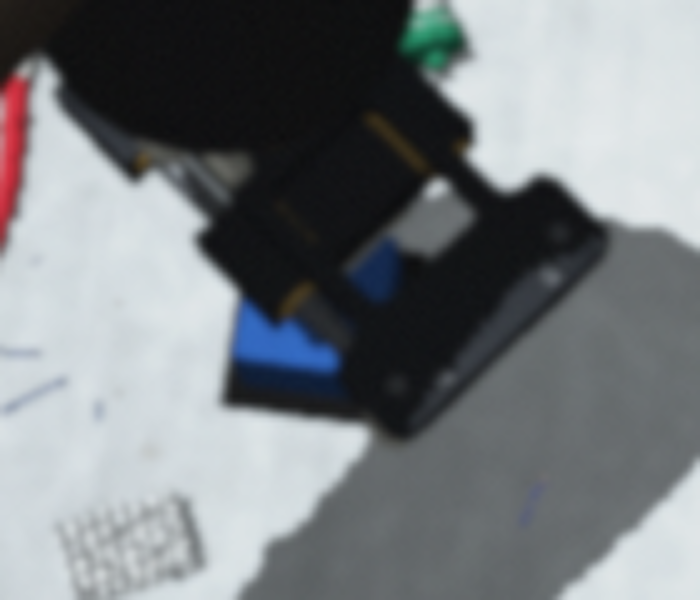

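jog_arm --pt "0 0 0 0 0 10 0.1" --pt "0 0 0 0 0 20 0.1" --pt "0 0 0 0 0 30 0.1" --pt "0 0 0 0 0 40 0.1" --pt "0 0 0 0 0 50 0.1" --pt "0 0 0 0 0 60 0.1" --pt "0 0 0 0 0 70 0.1" --pt "0 0 0 0 0 80 0.1" --pt "0 0 0 0 0 80 0.1"

```text
time_s: 8.43
tcp_pos: [0.5001, 0.4361, 0.1446]
tcp_rot: [-3.14, -0.0, 2.616]
contact_force: [-0.3, 0.5, -1.9]
grip_width: 0.223
```

```bash
python3 - <<'E'
from h import *
save('scene10',ctrl.capture('scene'));save('top10',ctrl.capture('top'))
s=ctrl.read_state();t=s['tcp_pos'];print(s['time_s'],t,s['tcp_rot'],s['contact_force'],s['torque'],s['grip_width'],s['joint_pos'])
print(proj('scene',(.5005,.4366,.105)),proj('scene',(.5005,.4366,.155)),proj('scene',(.5005,.4366,.223)))
a=cv2.imread('pics/scene10.png')[90:230,160:300];cv2.imwrite('pics/s10.png',cv2.resize(a,None,fx=4.2,fy=4.2,interpolation=2))
a=np.hstack([cv2.imread(f'pics/scene{i}.png')[105:190,200:250] for i in (9,10)]);cv2.imwrite('pics/s910.png',cv2.resize(a,None,fx=7,fy=7,interpolation=2))
a=cv2.imread('pics/top10.png')[140:260,160:300];cv2.imwrite('pics/t10.png',cv2.resize(a,None,fx=5,fy=5,interpolation=2))
E
```

```text
8.525 [0.50030707 0.43629287 0.14507327] [-3.14033227e+00 -1.53132015e-04  2.61908487e+00] [ 0.20044353 -0.0435032  -0.21687354] [ 0.08827726 -0.0881996   0.0061035 ] 0.23087387648463942 [ 1.01020098e+00  3.71737624e-01 -7.78436397e-02 -1.16544838e-04
 -1.12248036e+00 -1.53265809e+00]
[225.01584043 174.68956145] [223.94514749 152.02120781] [222.40314284 119.37439969]
```

View pics/s910.png

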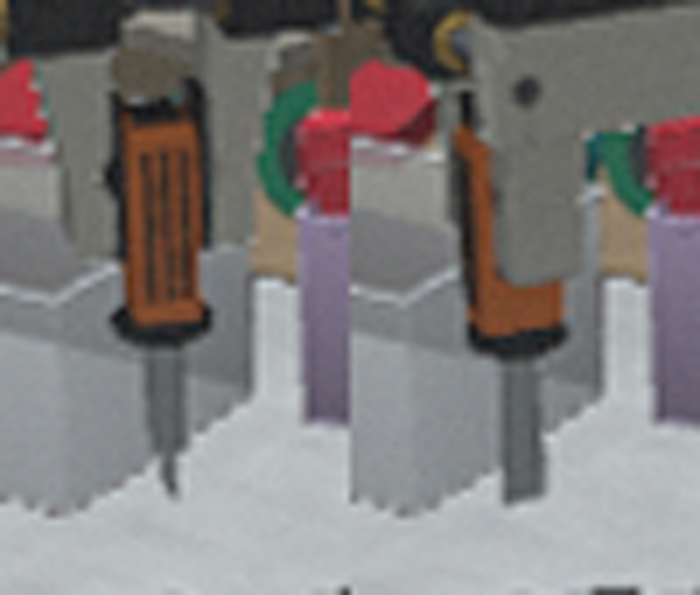

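View pics/t10.png

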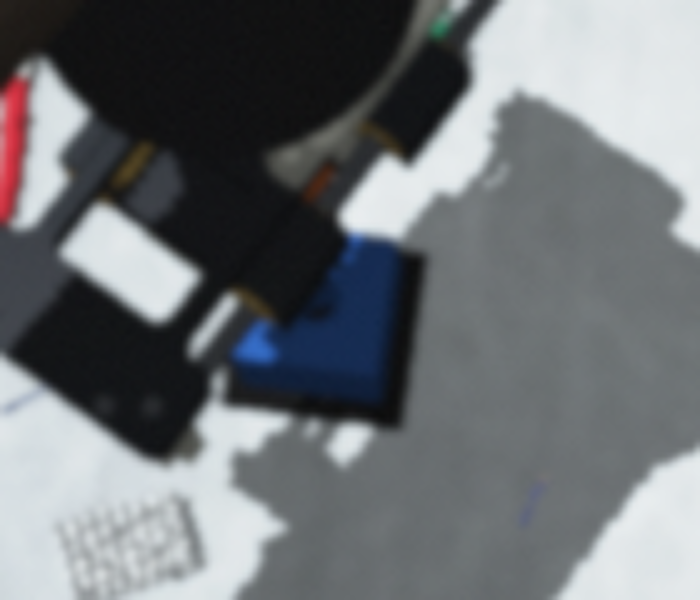

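```bash
python3 - <<'E'
from h import *
a=np.hstack([cv2.imread(f'pics/scene{i}.png')[145:182,208:240] for i in (9,10)]);cv2.imwrite('pics/c910.png',cv2.resize(a,None,fx=12,fy=12,interpolation=cv2.INTER_NEAREST))
E
```

```text
(no output)
```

View pics/c910.png

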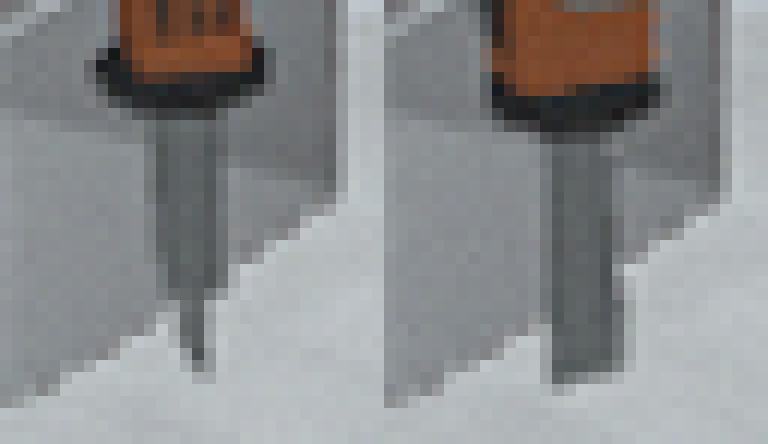

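jog_arm --pt "0 0 0 0 0 -10 0.1" --pt "0 0 0 0 0 -20 0.1" --pt "0 0 0 0 0 -30 0.1" --pt "0 0 0 0 0 -40 0.1" --pt "0 0 0 0 0 -50 0.1" --pt "0 0 0 0 0 -60 0.1" --pt "0 0 0 0 0 -70 0.1" --pt "0 0 0 0 0 -75 0.1" --pt "0 0 0 0 0 -75 0.1" --pt "0 0 0 0 0 -75 0.1"

```text
time_s: 9.78
tcp_pos: [0.5005, 0.4365, 0.1457]
tcp_rot: [-3.142, -0.0, -2.36]
contact_force: [-0.2, 0.0, -1.5]
grip_width: 0.223
```

```bash
python3 - <<'E'
from h import *
save('scene11',ctrl.capture('scene'))
s=ctrl.read_state();t=s['tcp_pos'];print(s['time_s'],t,s['tcp_rot'],s['contact_force'],s['torque'],s['grip_width'],s['joint_pos'])
a=np.hstack([cv2.imread(f'pics/scene{i}.png')[115:182,208:240] for i in (9,11,10)]);cv2.imwrite('pics/c911.png',cv2.resize(a,None,fx=8,fy=8,interpolation=cv2.INTER_NEAREST))
E
```

```text
9.825 [0.50051974 0.43658128 0.14573601] [-3.14153801e+00 -1.71397647e-04 -2.35973184e+00] [ 0.35581051  0.26101718 -0.91820116] [ 0.03187957 -0.02101878  0.00513454] 0.22867455713389 [ 1.01023641e+00  3.71111044e-01 -7.72649999e-02  1.60041577e-05
 -1.12259960e+00 -2.28382526e-01]
```

View pics/c911.png

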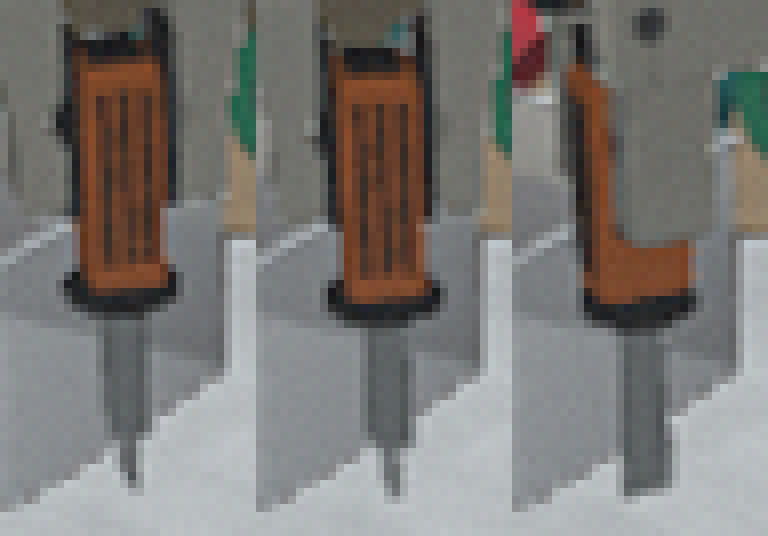

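```bash
python3 - <<'E'
from h import *
im=cv2.imread('pics/top0.png').astype(float);g=im[...,2]
c=np.array([335.17,221.43]);yy,xx=np.mgrid[:384,:512];r=np.hypot(xx-c[0],yy-c[1])
m=r<6.6
w=np.clip(105-g,0,None)*m
print(np.round(g[214:230,328:343]).astype(int))
p=np.c_[xx[m],yy[m]];W=w[m];mu=(p*W[:,None]).sum(0)/W.sum();C=np.cov(p.T,aweights=W);ev,v=np.linalg.eigh(C);d=v[:,1]
a,b=[atz('top',mu+s*5*d,.047) for s in(-1,1)];print(mu,ev,(a+b)/2,np.degrees(np.arctan2(*(b-a)[1::-1])))
go((.4813,.2328,.106),-135.2)
E
```

```text
[[166 165 162 156 151 145 135 127 126 129 132 131 132 133 122]
 [166 162 153 145 138 135 131 129 128 129 128 128 130 130 118]
 [161 152 141 133 130 129 129 129 127 124 122 122 127 130 120]
 [151 138 131 127 128 128 127 125 119 109 100 105 121 133 136]
 [141 129 126 127 128 127 125 116 102  83  74  87 113 133 146]
 [135 127 127 128 127 125 115  99  77  64  68  88 114 133 146]
 [128 127 127 127 125 116  98  75  61  66  85 105 122 135 143]
 [124 126 129 125 116  98  77  63  68  86 107 120 128 132 137]
 [123 126 124 116  98  78  68  74  91 107 119 125 128 129 132]
 [123 123 116  99  79  68  78  96 112 121 125 126 127 127 128]
 [120 118 106  83  71  79  98 115 123 125 127 126 126 122 124]
 [122 116 106  89  86 100 114 124 126 128 126 125 123 118 123]
 [136 122 113 107 108 116 124 126 127 126 124 122 116 115 132]
 [155 133 116 111 116 122 126 128 126 122 118 111 107 118 143]
 [166 151 128 112 111 116 122 124 120 111 101  96 103 129 151]
 [161 160 149 135 122 118 121 121 115 106 102 105 119 144 153]]
[335.05174489 221.13598075] [0.54240592 8.63788898] [0.48171938 0.23314794 0.047     ] 137.3239108118768
t 9.825 shift mm [ 157.2 -131.1   39.8] turn [-0.   -0.01 -0.  ]
```

```bash
python3 - <<'E'
from h import *
im=cv2.imread('pics/top0.png').astype(float);g=im[...,2]
c=np.array([335.1,221.2])
from scipy.ndimage import map_coordinates as mc
from scipy.optimize import minimize
# oriented template: maximise darkness under a 20x4.2mm bar minus sides
def prof(th,off):
    # world coords around head centre
    C=np.array([.4815,.2330,.047]);u=np.array([np.cos(th),np.sin(th),0]);v=np.array([-u[1],u[0],0])
    S=[]
    for s in np.linspace(-.009,.009,19):
        S.append(proj('top',C+s*u+off*v))
    S=np.array(S);return mc(g,[S[:,1],S[:,0]],order=3).mean()
best=min((prof(np.radians(t),o),t,o) for t in np.arange(-60,-25,.5) for o in np.arange(-.003,.003,.00025));print(best)
for t in range(-52,-32,2):print(t,round(min(prof(np.radians(t),o) for o in np.arange(-.003,.003,.00025)),1))
E
```

```text
Traceback (most recent call last):
  File "h.py", line 13, in proj
    m=ctrl.camera_model(cam);K=np.array(m['intrinsics']);R=Rm(m['rotation']);p=np.array(m['position'])
ValueError: time passes only in moves, steps and waits
```

```bash
sed -i "s/ctrl.camera_model(cam)/CM(cam)/; s/^def save/import functools\nCM=functools.lru_cache(None)(lambda c: ctrl.camera_model(c))\ndef save/" h.py; python3 - <<'E'
from h import *
im=cv2.imread('pics/top0.png').astype(float);g=im[...,2]
from scipy.ndimage import map_coordinates as mc
C=np.array([.4815,.2330,.047])
def prof(t,off):
    th=np.radians(t);u=np.array([np.cos(th),np.sin(th),0]);v=np.array([-u[1],u[0],0])
    S=np.array([proj('top',C+s*u+off*v) for s in np.linspace(-.009,.009,13)]);return mc(g,[S[:,1],S[:,0]],order=3).mean()
O=np.arange(-.002,.0021,.0005)
for t in range(-54,-30,2):
    q=[prof(t,o) for o in O];i=int(np.argmin(q));print(t,round(q[i],1),O[i])
print(ctrl.read_state()['time_s'])
E
```

```text
-54 74.3 0.0005
-52 72.5 0.0005
-50 70.9 0.0005
-48 69.6 0.0005
-46 68.7 0.0005
-44 68.2 0.0005
-42 68.1 0.0005
-40 68.4 0.0005
-38 69.1 0.0005
-36 70.2 0.0005
-34 71.7 0.0005
-32 73.4 0.0005
9.825
```

```bash
python3 - <<'E'
from h import *
go((.4815,.2331,.146),-133)
go((.4815,.2331,.098),-133)
E
```

```text
t 9.825 shift mm [ 156.9 -131.    -0.2] turn [-0.   -0.01 -2.2 ]
t 9.825 shift mm [ 156.9 -131.    47.8] turn [-0.   -0.01 -2.2 ]
```

jog_arm --pt "0.03 -0.025 0 0 0 0 0.1" --pt "0.065 -0.054 0 0 0 -1 0.1" --pt "0.1 -0.083 0 0 0 -2.2 0.1" --pt "0.13 -0.108 0 0 0 -2.2 0.1" --pt "0.15 -0.125 0 0 0 -2.2 0.1" --pt "0.157 -0.131 0.01 0 0 -2.2 0.1" --pt "0.157 -0.131 0.03 0 0 -2.2 0.1" --pt "0.157 -0.131 0.048 0 0 -2.2 0.1" --pt "0.157 -0.131 0.048 0 0 -2.2 0.1" --pt "0.157 -0.131 0.048 0 0 -2.2 0.1"

```text
time_s: 11.08
tcp_pos: [0.482, 0.2336, 0.0981]
tcp_rot: [-3.141, 0.0, -2.32]
contact_force: [0.2, 0.2, 0.3]
grip_width: 0.225
```

```bash
python3 - <<'E'
from h import *
save('scene12',ctrl.capture('scene'));save('top12',ctrl.capture('top'))
s=ctrl.read_state();t=s['tcp_pos'];print(s['time_s'],t,s['tcp_rot'],s['contact_force'],s['torque'],s['grip_width'],s['joint_pos'])
print(proj('scene',(t[0],t[1],t[2]-.041)),proj('scene',(.4815,.2331,.047)))
a=cv2.imread('pics/scene12.png')[110:200,250:320];cv2.imwrite('pics/s12.png',cv2.resize(a,None,fx=7,fy=7,interpolation=2))
a=cv2.imread('pics/top12.png')[160:280,280:410];cv2.imwrite('pics/t12.png',cv2.resize(a,None,fx=5,fy=5,interpolation=2))
E
```

```text
11.175 [0.48204987 0.23364873 0.09852338] [-3.14137826e+00  1.12464085e-03 -2.32033032e+00] [-0.10518334  0.26892965 -0.59889665] [-0.01774602 -0.07360689 -0.02707884] 0.22592766548659035 [ 8.17675990e-01  2.12522485e-01 -4.24205047e-01  2.61841133e-04
 -9.32943408e-01  3.43042392e-03]
[284.85006534 163.74677019] [285.10198182 167.75156738]
```

View pics/s12.png

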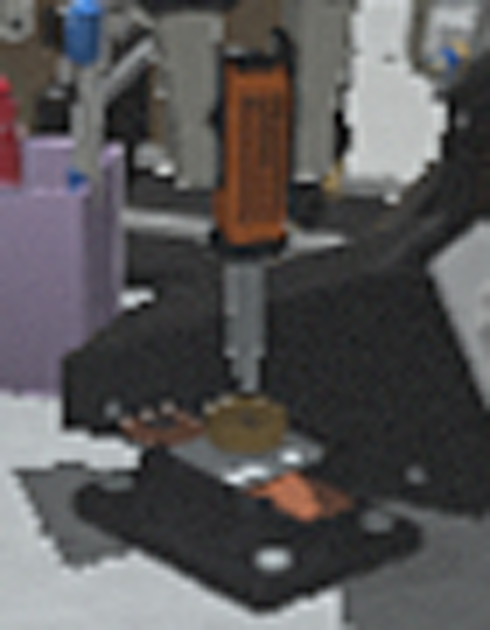

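View pics/t12.png

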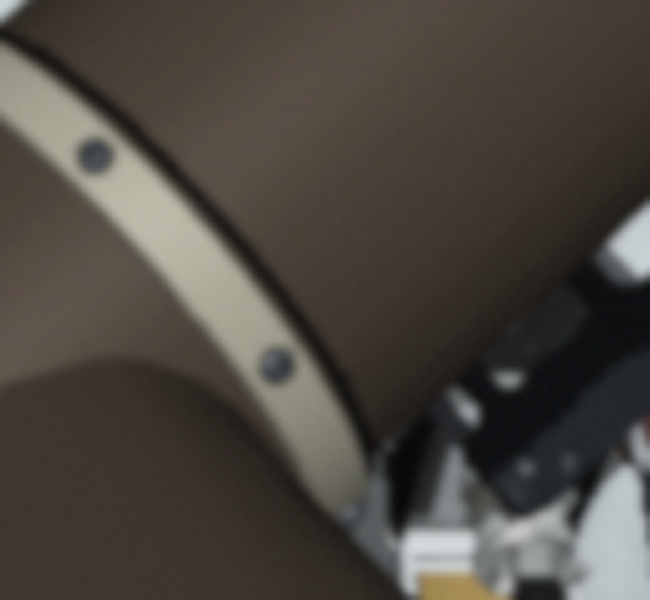

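jog_arm --pt "0 0 0.004 0 0 0 0.1" --pt "0 0 0.008 0 0 0 0.1" --pt "0 0 0.01 0 0 0 0.1" --pt "0 0 0.012 0 0 0 0.1" --pt "0 0 0.012 0 0 0 0.1" --pt "0 0 0.012 0 0 0 0.1"

```text
time_s: 11.92
tcp_pos: [0.4816, 0.233, 0.0859]
tcp_rot: [-3.142, 0.0, -2.321]
contact_force: [0.1, -0.1, -1.3]
grip_width: 0.227
```

```bash
cat > st.py <<'E'
from h import *
import sys
np.set_printoptions(precision=4,suppress=True)
if len(sys.argv)>1:
    save(sys.argv[1],ctrl.capture('scene'))
    a=cv2.imread(f'pics/{sys.argv[1]}.png')[125:195,255:315];cv2.imwrite('pics/z_'+sys.argv[1]+'.png',cv2.resize(a,None,fx=8,fy=8,interpolation=2))
s=ctrl.read_state();print(s['time_s'],s['tcp_pos'],np.degrees(s['tcp_rot']),'F',s['contact_force'],'T',s['torque'],'g',s['grip_width'])
E
python3 st.py e1
```

```text
11.975 [0.4817 0.2331 0.086 ] [-179.9981    0.0128 -132.9699] F [ 1.1943 -0.3667 -1.1974] T [ 0.0074 -0.0228 -0.0171] g 0.22376379886926048
```

View pics/z_e1.png

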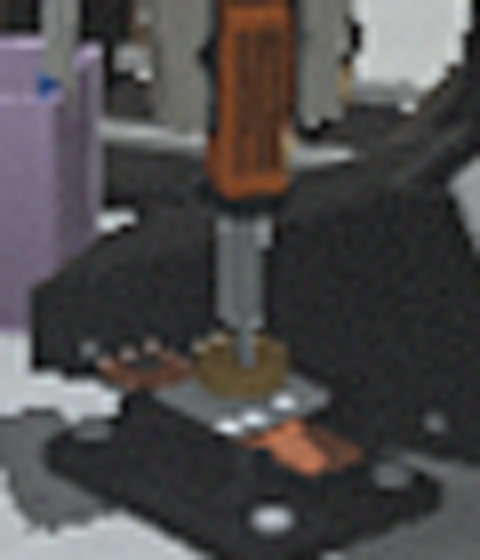

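jog_arm --pt "0 0 0.0015 0 0 0 0.1" --pt "0 0 0.003 0 0 0 0.1" --pt "0 0 0.003 0 0 0 0.1" --pt "0 0 0.003 0 0 0 0.1"

```text
time_s: 12.48
tcp_pos: [0.4816, 0.233, 0.0829]
tcp_rot: [-3.142, -0.0, -2.321]
contact_force: [-0.5, 0.2, -0.8]
grip_width: 0.225
```

```bash
python3 st.py e2; python3 st.py
```

```text
12.525 [0.4816 0.233  0.0829] [-179.9974   -0.0011 -132.9674] F [ 0.4419  0.1454 -1.0903] T [ 0.0091  0.0534 -0.0141] g 0.22175140022578882
12.525 [0.4816 0.233  0.0829] [-179.9974   -0.0011 -132.9674] F [ 0.4419  0.1454 -1.0903] T [ 0.0091  0.0534 -0.0141] g 0.22175140022578882
```

View pics/z_e2.png

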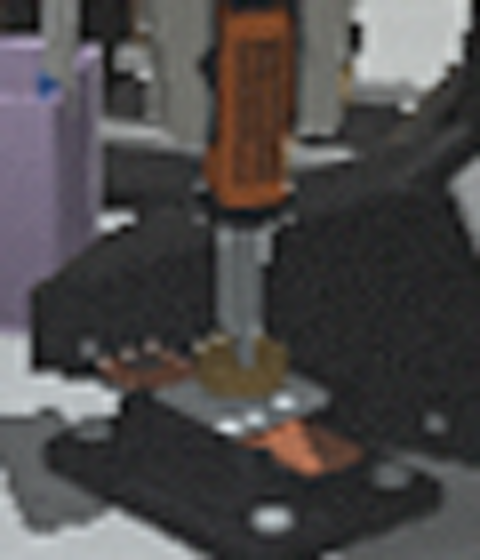

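jog_arm --pt "0 0 0.001 0 0 0 0.1" --pt "0 0 0.002 0 0 0 0.1" --pt "0 0 0.002 0 0 0 0.1" --pt "0 0 0.002 0 0 0 0.1"

```text
time_s: 13.02
tcp_pos: [0.4817, 0.2331, 0.0811]
tcp_rot: [-3.141, 0.0, -2.321]
contact_force: [-0.4, -0.1, 2.5]
grip_width: 0.227
```

```bash
python3 st.py
```

```text
13.025 [0.4817 0.2331 0.0811] [-179.9943    0.0206 -132.9597] F [-0.3963 -0.0596  2.4863] T [0.0061 0.2259 0.0147] g 0.22698369258047604
```

jog_arm --pt "0 0 0.0 0 0 3 0.1" --pt "0 0 0.0 0 0 6 0.1" --pt "0 0 0.0001 0 0 9 0.1" --pt "0 0 0.0002 0 0 12 0.1" --pt "0 0 0.0003 0 0 14 0.1" --pt "0 0 0.0003 0 0 14 0.1"

```text
time_s: 13.78
tcp_pos: [0.4814, 0.2329, 0.0806]
tcp_rot: [-3.142, -0.0, -2.565]
contact_force: [-0.9, -0.7, 2.9]
grip_width: 0.223
```

```bash
cat > av.py <<'E'
from h import *
import sys
np.set_printoptions(precision=4,suppress=True)
F=[];T=[]
for i in range(int(sys.argv[1])):
    ctrl.capture('scene');s=ctrl.read_state();F.append(s['contact_force']);T.append(s['torque'])
print(s['time_s'],s['tcp_pos'],np.degrees(s['tcp_rot']),'F',np.mean(F,0),'T',np.mean(T,0),'sd',np.std(F,0),np.std(T,0))
E
python3 av.py 5
```

```text
14.025 [0.4814 0.2329 0.0805] [-179.9971   -0.022  -146.9445] F [-1.6732 -0.517   2.6416] T [-0.2215  0.7105  0.0863] sd [0.377  0.5305 0.4199] [0.0342 0.0249 0.0391]
```

jog_arm --pt "0 0 0.0001 0 0 3 0.1" --pt "0 0 0.0002 0 0 6 0.1" --pt "0 0 0.0004 0 0 9 0.1" --pt "0 0 0.0005 0 0 12 0.1" --pt "0 0 0.0005 0 0 12 0.1"

```text
time_s: 14.65
tcp_pos: [0.4814, 0.2329, 0.08]
tcp_rot: [-3.142, -0.0, -2.774]
contact_force: [-2.2, -1.0, 1.6]
grip_width: 0.223
```

```bash
python3 av.py 5; python3 st.py e3
```

```text
14.9 [0.4814 0.2329 0.08  ] [-179.9965   -0.0178 -158.928 ] F [-2.4483 -0.5988  2.3995] T [-0.2597  1.0353  0.055 ] sd [0.4102 0.441  0.3718] [0.0414 0.0493 0.0242]
14.95 [0.4814 0.2329 0.08  ] [-179.9951   -0.02   -158.938 ] F [-2.5092 -0.6099  2.008 ] T [-0.2647  1.0658  0.0692] g 0.2258059964560265
```

View pics/z_e3.png

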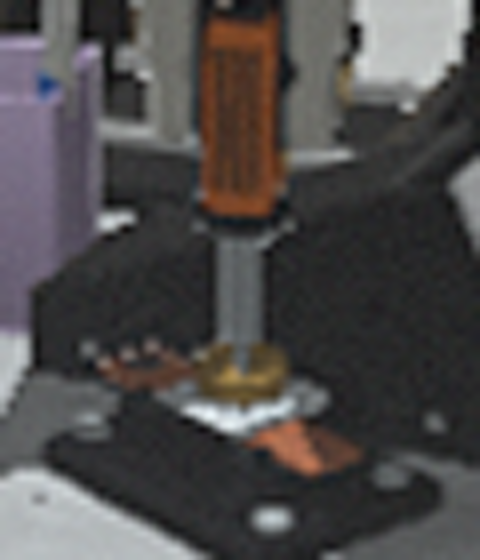

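jog_arm --pt "0.0002 0.0001 0.0001 0 0 3 0.1" --pt "0.0004 0.0001 0.0003 0 0 6 0.1" --pt "0.0005 0.0002 0.0004 0 0 9 0.1" --pt "0.0005 0.0002 0.0006 0 0 12 0.1" --pt "0.0005 0.0002 0.0006 0 0 12 0.1"

```text
time_s: 15.58
tcp_pos: [0.4812, 0.233, 0.0795]
tcp_rot: [-3.141, 0.0, -2.983]
contact_force: [-1.5, -0.9, 3.0]
grip_width: 0.228
```

```bash
python3 av.py 6
```

```text
15.875 [0.4812 0.233  0.0795] [-179.999     0.0138 -170.9306] F [-1.0687 -1.3929  2.5495] T [-0.6011  0.3329  0.0725] sd [0.3499 0.4837 0.2959] [0.0413 0.0505 0.0335]
```

jog_arm --pt "0.0002 -0.0002 0.0001 0 0 2.5 0.1" --pt "0.0002 -0.0002 0.0002 0 0 5 0.1" --pt "0.0002 -0.0003 0.0003 0 0 7.5 0.1" --pt "0.0002 -0.0003 0.0004 0 0 10 0.1" --pt "0.0002 -0.0003 0.0004 0 0 10 0.1"

```text
time_s: 16.5
tcp_pos: [0.4811, 0.2329, 0.0792]
tcp_rot: [3.141, 0.0, 3.125]
contact_force: [-0.9, -1.1, 2.3]
grip_width: 0.226
```

```bash
python3 av.py 6
```

```text
16.8 [0.4811 0.2329 0.0792] [179.982    0.0211 179.0652] F [-0.0774 -0.1289  2.4069] T [-0.1342  0.0909  0.0723] sd [0.4983 0.7879 0.4959] [0.0648 0.064  0.0168]
```

jog_arm --pt "0 0 0.0001 0 0 2 0.1" --pt "0 0 0.0002 0 0 4 0.1" --pt "0 0 0.00025 0 0 6 0.1" --pt "0 0 0.00025 0 0 6 0.1"

```text
time_s: 17.3
tcp_pos: [0.481, 0.2329, 0.0789]
tcp_rot: [3.141, 0.0, 3.019]
contact_force: [-0.2, 0.3, 1.9]
grip_width: 0.225
```

```bash
python3 av.py 6
```

```text
17.6 [0.481  0.2329 0.0789] [179.9847   0.0151 173.048 ] F [-0.0527  0.2999  2.4782] T [ 0.2743 -0.1433  0.1186] sd [0.4211 0.3821 0.1514] [0.0327 0.0291 0.0244]
```

```bash
python3 av.py 16
```

```text
18.4 [0.481  0.2328 0.0789] [179.9889   0.0094 173.0367] F [0.6829 0.6659 2.6295] T [ 0.424  -0.2926  0.1198] sd [0.4237 0.5102 0.6028] [0.0658 0.0651 0.0317]
```

jog_arm --pt "0 0 0 0 0 -2 0.1" --pt "0 0 0 0 0 -4 0.1" --pt "0 0 0 0 0 -4 0.1" --pt "0 0 -0.002 0 0 -4 0.1" --pt "0 0 -0.005 0 0 -4 0.1" --pt "0 0 -0.01 0 0 -4 0.1" --pt "0 0 -0.03 0 0 -4 0.1" --pt "0 0 -0.05 0 0 -4 0.1" --pt "0 0 -0.067 0 0 -4 0.1" --pt "0 0 -0.067 0 0 -4 0.1" --pt "0 0 -0.067 0 0 -4 0.1"

```text
time_s: 19.77
tcp_pos: [0.48, 0.2322, 0.145]
tcp_rot: [-3.141, -0.001, 3.089]
contact_force: [0.4, -0.3, -2.0]
grip_width: 0.227
```

```bash
python3 st.py e4; python3 -c "
from h import *
go((.5005,.4366,.1459),-130.2+0)"
```

```text
19.825 [0.4801 0.2322 0.1448] [-179.9326   -0.0922  177.0174] F [-0.5122 -0.2174 -0.9601] T [ 0.0928 -0.0049 -0.0203] g 0.22751100179069617
t 19.825 shift mm [ -9.8 205.2  -1.3] turn [-2.000e-02 -1.200e-01 -5.278e+01]
```

View pics/z_e4.png

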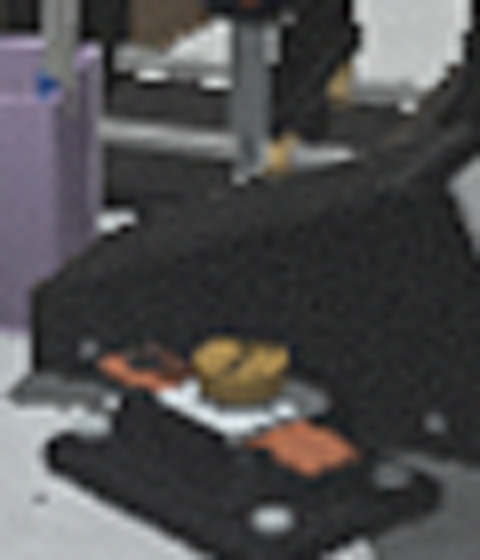

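jog_arm --pt "-0.001 0.03 -0.0013 0 0 -8 0.1" --pt "-0.003 0.075 -0.0013 0 0 -16 0.1" --pt "-0.006 0.12 -0.0013 0 0 -25 0.1" --pt "-0.008 0.165 -0.0013 0 0 -35 0.1" --pt "-0.0095 0.195 -0.0013 0 0 -45 0.1" --pt "-0.0098 0.2052 -0.0013 0 0 -52.8 0.1" --pt "-0.0098 0.2052 -0.0013 0 0 -52.8 0.1" --pt "-0.0098 0.2052 -0.0013 0 0 -52.8 0.1" --pt "-0.0098 0.2052 -0.0013 0 0 -52.8 0.1"

```text
time_s: 20.95
tcp_pos: [0.5013, 0.4364, 0.1471]
tcp_rot: [-3.142, -0.0, -2.274]
contact_force: [-0.4, 0.6, -1.4]
grip_width: 0.224
```

```bash
python3 - <<'E'
from h import *
save('scene13',ctrl.capture('scene'));save('top13',ctrl.capture('top'))
s=ctrl.read_state();print(s['time_s'],s['tcp_pos'],np.degrees(s['tcp_rot']),s['contact_force'])
go((.5005,.4366,.1458),-130.2)
a=np.hstack([cv2.imread(f'pics/scene{i}.png')[115:225,200:255] for i in (11,13)]);cv2.imwrite('pics/c1113.png',cv2.resize(a,None,fx=5.4,fy=5.4,interpolation=2))
a=cv2.imread('pics/top13.png')[180:270,290:380];cv2.imwrite('pics/t13.png',cv2.resize(a,None,fx=6,fy=6,interpolation=2))
E
```

```text
21.05 [0.50139161 0.43660904 0.14737453] [ 1.79995237e+02  1.64805391e-02 -1.30255406e+02] [-0.58185565 -0.25431321 -0.96213557]
t 21.05 shift mm [0.6 0.7 1.6] turn [ 0.    0.02 -0.06]
```

View pics/c1113.png

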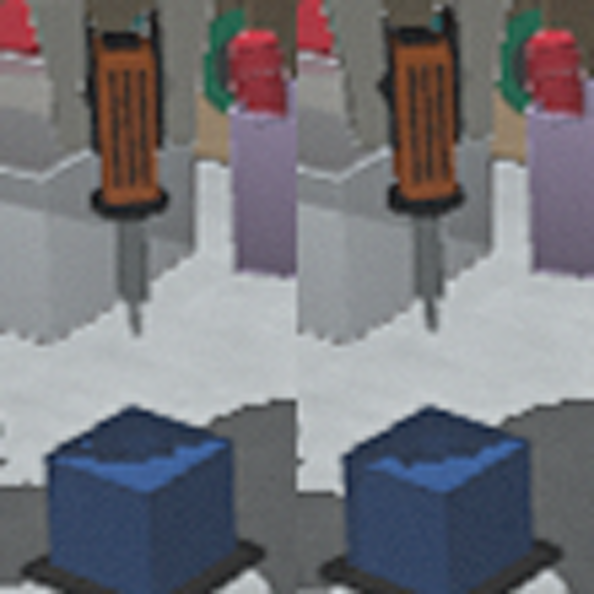

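View pics/t13.png

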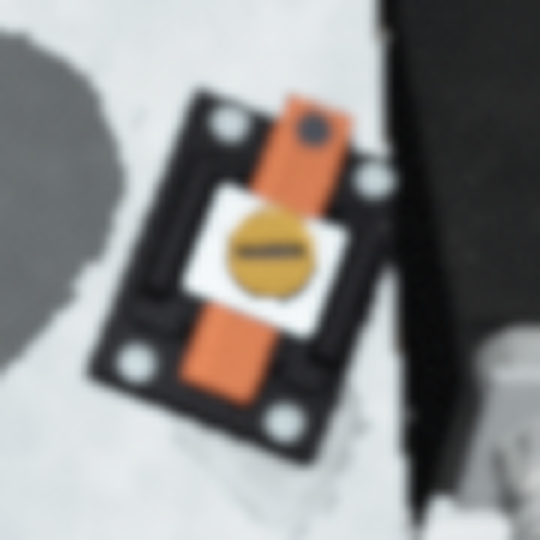

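jog_arm --pt "0.0006 0.0007 0 0 0 0 0.1" --pt "0.0006 0.0007 0.02 0 0 0 0.1" --pt "0.0006 0.0007 0.04 0 0 0 0.1" --pt "0.0006 0.0007 0.05 0 0 0 0.1" --pt "0.0006 0.0007 0.06 0 0 0 0.1" --pt "0.0006 0.0007 0.06 0 0 0 0.1"

```text
time_s: 21.8
tcp_pos: [0.5002, 0.4369, 0.0866]
tcp_rot: [-3.142, -0.001, -2.272]
contact_force: [-0.1, -0.7, -0.4]
grip_width: 0.222
```

```bash
python3 - <<'E'
from h import *
save('scene14',ctrl.capture('scene'))
s=ctrl.read_state();print(s['time_s'],s['tcp_pos'],np.degrees(s['tcp_rot']),s['contact_force'],s['torque'])
go((.5005,.4366,.0462),-130.2)
a=cv2.imread('pics/scene14.png')[115:225,180:270];cv2.imwrite('pics/c14.png',cv2.resize(a,None,fx=5.4,fy=5.4,interpolation=2))
E
```

```text
21.85 [0.50046283 0.43714998 0.08721255] [-1.79991254e+02 -3.21337349e-03 -1.30166988e+02] [ 0.46227937  0.60707356 -1.04534058] [0.02409214 0.02651626 0.00940368]
t 21.85 shift mm [ 0.4 -0.4 41. ] turn [-0.01 -0.    0.03]
```

View pics/c14.png

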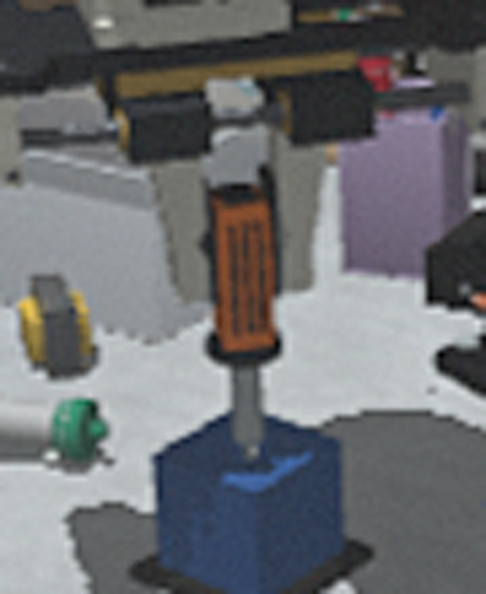

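Tip is inside the hole (no contact force). Continue down.

jog_arm --pt "0.0004 -0.0004 0.01 0 0 0 0.1" --pt "0.0004 -0.0004 0.022 0 0 0 0.1" --pt "0.0004 -0.0004 0.032 0 0 0 0.1" --pt "0.0004 -0.0004 0.037 0 0 0 0.1" --pt "0.0004 -0.0004 0.0395 0 0 0 0.1" --pt "0.0004 -0.0004 0.0395 0 0 0 0.1" --pt "0.0004 -0.0004 0.0395 0 0 0 0.1"

```text
time_s: 22.72
tcp_pos: [0.5006, 0.4368, 0.048]
tcp_rot: [3.142, 0.001, -2.272]
contact_force: [0.9, 0.3, -0.6]
grip_width: 0.231
```

```bash
python3 - <<'E'
from h import *
save('scene15',ctrl.capture('scene'))
s=ctrl.read_state();print(s['time_s'],s['tcp_pos'],np.degrees(s['tcp_rot']),s['contact_force'],s['torque'])
a=np.hstack([cv2.imread(f'pics/scene{i}.png')[115:225,180:270] for i in (8,15)]);cv2.imwrite('pics/c15.png',cv2.resize(a,None,fx=4.4,fy=4.4,interpolation=2))
E
```

```text
22.775 [0.50057834 0.43676906 0.04801945] [ 1.79998118e+02  3.86160978e-02 -1.30162215e+02] [0.42270223 0.63548868 0.03281398] [ 0.04100162 -0.03795611 -0.00022267]
```

View pics/c15.png

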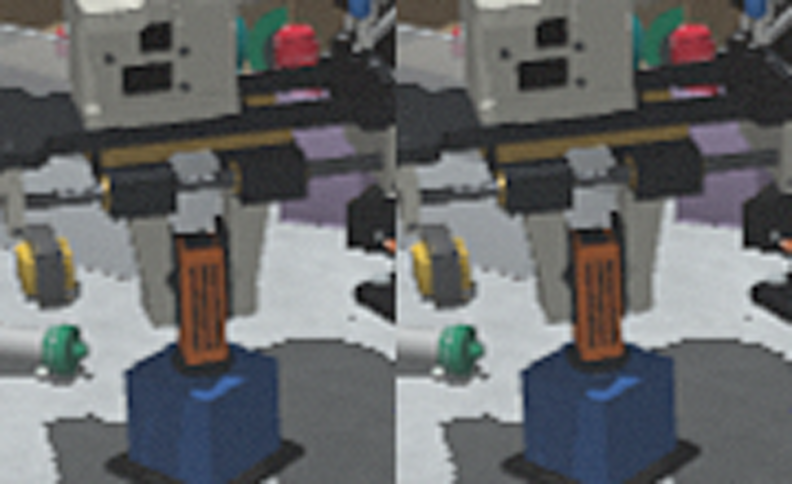

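jog_arm --pt "0 0 0.001 0 0 0 0.1" --pt "0 0 0.0018 0 0 0 0.1" --pt "0 0 0.0018 0 0 0 0.1" --pt "0 0 0.0018 0 0 0 0.35" --pt "0 0 0.0018 0 0 0 0.35" --pt "0 0 0.0018 0 0 0 0.5" --pt "0 0 0.0018 0 0 0 0.5" --pt "0 0 0.0018 0 0 0 0.5"

```text
time_s: 23.78
tcp_pos: [0.5004, 0.4366, 0.0458]
tcp_rot: [-3.142, 0.0, -2.272]
contact_force: [-0.3, 1.0, -0.2]
grip_width: 0.498
```

jog_arm --pt "0 0 -0.01 0 0 0 0.6" --pt "0 0 -0.04 0 0 0 0.7" --pt "0 0 -0.08 0 0 0 0.7" --pt "0 0 -0.12 0 0 0 0.7" --pt "0 0 -0.12 0 0 0 0.7"

```text
time_s: 24.4
tcp_pos: [0.5021, 0.4384, 0.171]
tcp_rot: [-3.142, 0.008, -2.271]
contact_force: [0.4, 0.2, 0.1]
grip_width: 0.697
```

```bash
python3 st.py f1; python3 -c "
from h import *
a=cv2.imread('pics/f1.png')[115:245,150:330]
cv2.imwrite('pics/c16.png',cv2.resize(a,None,fx=4,fy=4,interpolation=2));go((.2764,.6158,.19),-114.2)"
```

```text
24.45 [0.5011 0.4374 0.1685] [ 179.9764    0.2466 -130.1648] F [ 0.2457 -0.9913 -0.164 ] T [ 0.0281  0.005  -0.0023] g 0.7011856338926814
t 24.45 shift mm [  8.5 286.7 -21.4] turn [-1.000e-02  2.500e-01 -1.596e+01]
```

View pics/c16.png

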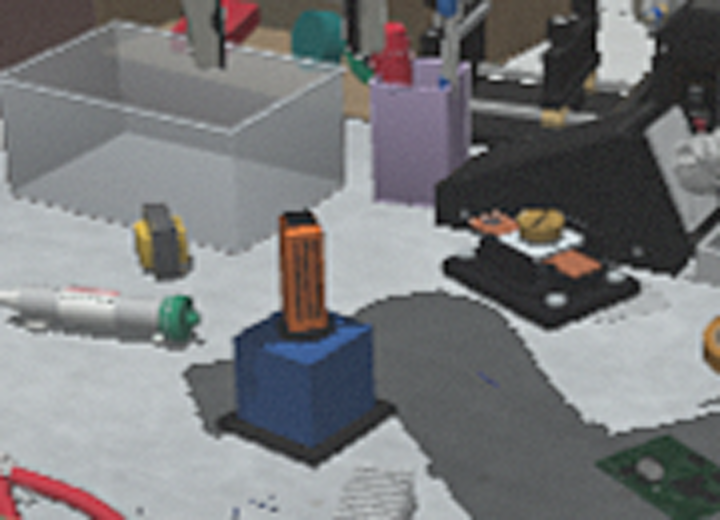

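jog_arm --pt "0.002 0.06 -0.02 0 0 -4 0.7" --pt "0.004 0.13 -0.02 0 0 -8 0.7" --pt "0.006 0.2 -0.02 0 0 -12 0.7" --pt "0.0085 0.26 -0.02 0 0 -16 0.7" --pt "0.0085 0.2867 -0.02 0 0 -16 0.7" --pt "0.0085 0.2867 -0.02 0 0 -16 0.7" --pt "0.0085 0.2867 -0.02 0 0 -16 0.7"

```text
time_s: 25.32
tcp_pos: [0.2756, 0.6145, 0.185]
tcp_rot: [-3.141, -0.002, -1.992]
contact_force: [0.6, 0.0, 0.8]
grip_width: 0.696
```

```bash
python3 - <<'E'
from h import *
save('topE',ctrl.capture('top'));save('sceneE',ctrl.capture('scene'))
for n,c in (('board','top'),('tape','top'),('heatsink','top'),('transformer','top'),('driver','top'),('strap','top')):
    print(n,[(np.round(q['point'],1),round(q['score'],2)) for q in ctrl.recognise(c,n)[:1]])
A=cv2.imread('pics/top0.png');B=cv2.imread('pics/topE.png')
z=np.hstack([cv2.resize(x[100:340,170:360],None,fx=2,fy=2,interpolation=2) for x in(A,B)]);cv2.imwrite('pics/cE.png',z)
A=cv2.imread('pics/scene0.png');B=cv2.imread('pics/sceneE.png')
z=np.hstack([cv2.resize(x[160:205,258:312],None,fx=7,fy=7,interpolation=2) for x in(A,B)]);cv2.imwrite('pics/cE2.png',z)
s=ctrl.read_state();print(s['time_s'],s['tcp_pos'],s['contact_force'])
E
```

```text
board [(array([243.8, 313.4]), 0.9)]
tape [(array([309.5, 311.5]), 0.85)]
heatsink [(array([186.1, 248.8]), 0.76)]
transformer [(array([285.3, 111.9]), 0.78)]
driver [(array([222.7, 195.4]), 0.65)]
strap [(array([335.2, 212.4]), 0.91)]
25.725 [0.27640546 0.61465866 0.18592681] [ 0.25199443 -0.07924519  0.29498405]
```

View pics/cE.png

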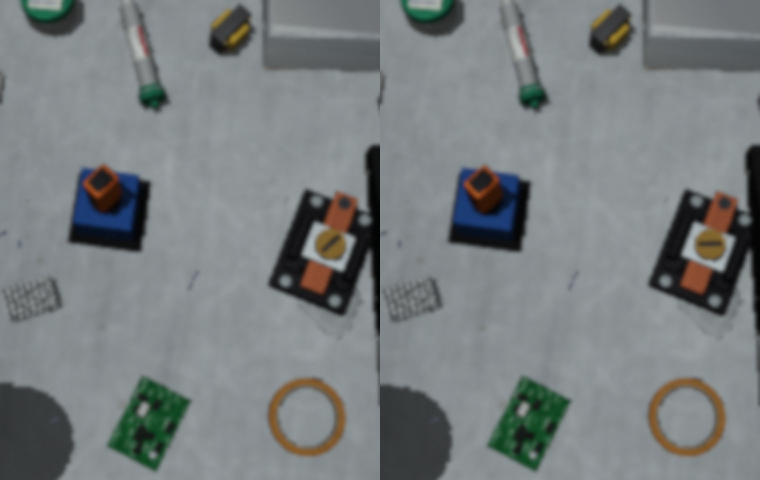

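View pics/cE2.png

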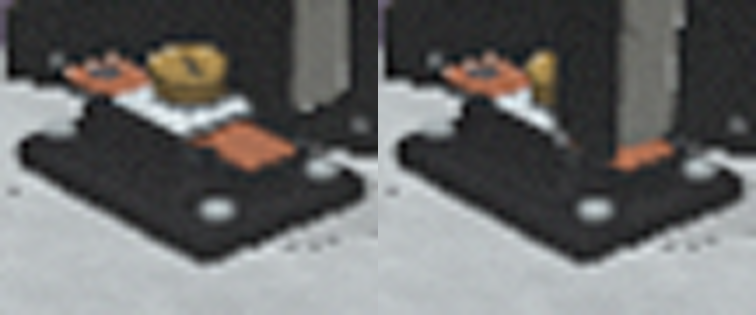

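```bash
python3 -c "
from plant import ctrl
print(ctrl.finish_job())"
```

```text
the job is handed in; nothing more can be done
None
```

I tightened the brass screw with the orange driver, put the driver back upright in its stand and handed the job in at about 26 s of the 72 s.

- **Tightening:** I seated the blade with about 3.5 N of press. The tool turned 54° clockwise; the slot itself turned about 45°, since the blade has some play in it. Resistance averaged about 0.07 N m while loose and rose to 0.119 N m averaged over 22 readings, so I stopped there. I then turned back 4° within the slot's play before lifting out.
- **Last checks:** The final pictures show the slot turned and the driver standing in the stand as it did at the start. The heatsink, transformer, tape, board and strap are where they were, to within the few pixels the trained networks vary by.
- **Not confirmed:** I could not measure the clamping force directly; it is inferred from the turning torque, with an uncertainty of about 0.01 N m. In the last scene picture the arm hid part of the terminal, so I could not check the plate from that side.
- **Disagreement found:** The reported tool height was about 35 mm below where the fingers really were in the pictures. I set the grip and insertion heights by picture and touch instead, and the sideways positions agreed well.

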